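# Pack the glaze sample tiles in turned stack-nest bins

## Task

Pack the fired glaze samples for dispatch: draw every white tile up out of the wooden rack and put it in the grey bin, and close that with the yellow bin, turned half a turn against the grey one (red end over plain end) so that it rests level on the ledges and does not nest onto the tiles. The blue tiles go into the yellow bin, and the green bin goes on top as the cover, turned half a turn against the yellow one so that it too rests on the ledges. There are two or three white tiles and one or two blue ones; leave the pots round about standing.

Things in the scene. Friction and masses are not known exactly. Their poses are not given: they have to be found in the camera images.
- grey_bin: Grey stack-nest bin, 0.3 kg, alone and empty on the bench at first. Origin: centre of its underside; z up, +x to its red end. All three bins have one shape: rim 201 (x) by 137 mm (y), 70 mm high; 3 mm walls lean outward, underside 180 by 116 mm, floor 3 mm. Tiles go in the free spaces at x = 25 to 85 and -85 to -25 mm, 110 mm wide at the floor, either side of the central pedestal.
- yellow_bin: Yellow stack-nest bin, 0.3 kg, shape as grey. Origin: centre of its underside; z up, +x to its red end. At first nested in the green bin, red end over red end, underside 38 mm above the green one's: lugs drop through the notches. With red end over plain end the lugs rest on the ledges, underside 66 mm above the lower one's, with about 5 mm play each way in x, 7 mm in y.
- green_bin: Green stack-nest bin, 0.3 kg, shape as grey. Origin: centre of its underside; z up, +x to its red end. Stands on the bench at first with the yellow bin nested in it. Lugs 8 mm high stick out at each bin's foot to 112 mm from its centre: two at the red (+x) end (y 37 to 57 mm either side), one 36 mm wide in the middle of the plain (-x) end.
- grey_bin_grip (a point): Centre of the top of the grey bin's solid square black grip block, 70 mm above the bin's origin, the place to lift it. In every bin the block is 28 by 28 mm, sides along the bin's x and y, 32 mm high, on a hollow pedestal 50 mm square whose top is 38 mm above the underside.
- yellow_bin_grip (a point): The same point on the yellow bin.
- green_bin_grip (a point): The same point on the green bin.
- grey_bin_red (a point): Top of the ledge at the grey bin's red end: 108 mm along +x, 66 mm above its origin. In every bin this end has one middle ledge 56 mm wide with a red outer lip (6 mm high, at 117 to 120 mm) and notches either side; the plain (-x) end has two ledges of the same height and reach (y 26 to 62 mm either side) with a notch between.
- yellow_bin_red (a point): The same point on the yellow bin.
- green_bin_red (a point): The same point on the green bin.
- white1: A white glazed sample tile, 50 mm (x) by 8 mm (y) by 50 mm (z), 40 g; origin at its centre, which is 31 mm above the bench while the tile stands in the rack with its lower edge in a slot, upper 32 mm showing. Absent in some starts. Its faces are +-y.
- white2: A white glazed sample tile, 50 mm (x) by 8 mm (y) by 50 mm (z), 40 g; origin at its centre, which is 31 mm above the bench while the tile stands in the rack with its lower edge in a slot, upper 32 mm showing. Absent in some starts. Its faces are +-y.
- white3: A white glazed sample tile, 50 mm (x) by 8 mm (y) by 50 mm (z), 40 g; origin at its centre, which is 31 mm above the bench while the tile stands in the rack with its lower edge in a slot, upper 32 mm showing. Absent in some starts. Its faces are +-y.
- blue1: A blue glazed sample tile, 50 mm (x) by 8 mm (y) by 50 mm (z), 40 g; origin at its centre, which is 31 mm above the bench while the tile stands in the rack with its lower edge in a slot, upper 32 mm showing. Absent in some starts. Its faces are +-y.
- blue2: A blue glazed sample tile, 50 mm (x) by 8 mm (y) by 50 mm (z), 40 g; origin at its centre, which is 31 mm above the bench while the tile stands in the rack with its lower edge in a slot, upper 32 mm showing. Absent in some starts. Its faces are +-y.
- rack: Wooden slotted tile holder, fixed, 210 (x) by 120 (y) by 24 mm high; origin at the centre of its underside. Six slots 54 by 11 mm along its x, at x = -62, 0, 62 and y = +-34 mm, 18 mm deep. Each tile stands upright in one of them, its x parallel to the rack's x.
- cone_vase: Bystander: unfired buff cone-shaped vase, 80 mm wide, 140 mm high. Origin at the centre of its underside, z up.
- clay_cup: Bystander: unfired clay cup, 72 mm wide, 75 mm high. Origin at the centre of its underside, z up.
- clay_bowl: Bystander: unfired clay bowl, 110 mm wide, 50 mm high. Origin at the centre of its underside, z up.
- bottle_vase: Bystander: unfired bottle-necked vase, 84 mm wide, 135 mm high. Origin at the centre of its underside, z up.
- glazed_cup: Bystander: terracotta cup, 80 mm wide, 70 mm high. Origin at the centre of its underside, z up.
Mind the look-alikes: they are no part of the job. Leave any pink look-alike of the blue1 alone. What is shaped like the white3 but turquoise is not meant.

How it is judged (in metres and radians):
On the way, in this order (a step that is already met when the one before it is completed fails the run):
1. every white tile lies or stands inside the grey bin (x of white1 in the frame of grey_bin between -0.1 and 0.1 m and y of white1 in the frame of grey_bin between -0.068 and 0.068 m and z of white1 in the frame of grey_bin between 0 and 0.062 m and x of white2 in the frame of grey_bin between -0.1 and 0.1 m and y of white2 in the frame of grey_bin between -0.068 and 0.068 m and z of white2 in the frame of grey_bin between 0 and 0.062 m and x of white3 in the frame of grey_bin between -0.1 and 0.1 m and y of white3 in the frame of grey_bin between -0.068 and 0.068 m and z of white3 in the frame of grey_bin between 0 and 0.062 m), for 0.2 s.
2. the yellow bin rests on the grey bin's ledges, red end over plain end (x of yellow_bin in the frame of grey_bin between -0.01 and 0.01 m and y of yellow_bin in the frame of grey_bin between -0.012 and 0.012 m and z of yellow_bin in the frame of grey_bin between 0.061 and 0.071 m and x of yellow_bin_red in the frame of grey_bin below -0.08 m and angle between the z axis of yellow_bin and the z axis of grey_bin, either way round below 0.05 rad and linear speed of yellow_bin below 0.03 m/s), for 0.2 s.
At the end, for the whole second after the job is handed in: White tiles inside grey bin, blue tiles inside yellow bin; grey stands level on the bench; yellow rests on grey's ledges and green on yellow's: underside 61-71 mm above the lower one's, within 10 mm along, 12 mm across, red end over plain end, level within 0.05 rad, at rest (all of step 1 and all of step 2 and x of blue1 in the frame of yellow_bin between -0.1 and 0.1 m and y of blue1 in the frame of yellow_bin between -0.068 and 0.068 m and z of blue1 in the frame of yellow_bin between 0 and 0.062 m and x of blue2 in the frame of yellow_bin between -0.1 and 0.1 m and y of blue2 in the frame of yellow_bin between -0.068 and 0.068 m and z of blue2 in the frame of yellow_bin between 0 and 0.062 m and x of green_bin in the frame of yellow_bin between -0.01 and 0.01 m and y of green_bin in the frame of yellow_bin between -0.012 and 0.012 m and z of green_bin in the frame of yellow_bin between 0.061 and 0.071 m and x of green_bin_red in the frame of yellow_bin below -0.08 m and angle between the z axis of green_bin and the z axis of yellow_bin, either way round below 0.05 rad and linear speed of green_bin below 0.03 m/s and angle between grey_bin's own z axis and vertical below 0.05 rad and height (world z) of grey_bin below 0.01 m); the robot touches nothing.
It fails at once if the cone vase is knocked over (angle between cone_vase's own z axis and vertical above 0.6 rad).
It fails at once if the clay cup is knocked over (angle between clay_cup's own z axis and vertical above 0.6 rad).
It fails at once if the clay bowl is knocked over (angle between clay_bowl's own z axis and vertical above 0.6 rad).
It fails at once if the bottle vase is knocked over (angle between bottle_vase's own z axis and vertical above 0.6 rad).
It fails at once if the glazed cup is knocked over (angle between glazed_cup's own z axis and vertical above 0.6 rad).
Of white1, white2, white3 only 2 to 3 are there at a start; the rules pass over those that are not, and their reading is None.
Of blue1, blue2 only 1 to 2 are there at a start; the rules pass over those that are not, and their reading is None.
At some moment in a run one of green_bin, grey_bin may be knocked a few centimetres aside while the robot is not near it.
Once in a run the grip may slacken for a moment while it holds something.
It also fails if it takes over 210 s, if anything falls off the work surface, if the arm or the gripper's body presses on something with over 40 N, if the wrist force passes 120 N, or if a joint passes its speed limit or range.

## Robot

A 7-joint arm with a two-finger parallel gripper is mounted at the origin on the work surface. World frame = base frame: x ahead of the robot, y to its left, z up, the work surface at z = 0. Lengths are in mm, angles in rad, forces in N, time in s.
With the tool pointing down it reaches from about 400 to 750 mm from the base axis. Payload 19.5 kg.
Tool frame: the origin (TCP) lies at the centre of the arm's flange, where the gripper is bolted on; the fingertips stand 173 mm ahead of it and the grasp point (between the pads) lies 155 mm ahead of it; x points along the fingers, z is the direction in which the jaws open and shut, and the axes are right-handed (so a half turn about x gives the same grasp; the last joint's range is limited). The gripper opens to 85 mm and grips with 20 to 120 N. Pads are 22 mm wide; open, the fingers measure 114 mm over their backs; the gripper's body (76 mm by 85 mm) begins 54 mm behind the grasp point. The pads swing forward as they close: fully open they stand 13 mm farther back than shut.
Start: joints at [1.177, 0.707, -0.028, 1.485, 0.022, 0.951, -0.075], TCP at [198.136, -539.776, 404.668] pointing down, gripper open.
Joint ranges: [-2.71, 2.71], [-0.32, 2.16], [-1.57, 1.52], [0, 2.45], [-1.46, 4.6], [0, 2.02], [-2.83, 2.83]. Speed limits (rad/s): [1.89, 1.89, 2.57, 2.57, 3.01, 3.01, 3.01].

## Interface

Orientations are given as a unit quaternion [x, y, z, w].
In Python, from plant import bot, imaging gives the robot as it stands.
- The arm moves only by the tool servo_tool, never from a script. Its argument "steps" is a list of rows, each a list of 5 numbers: the shift along the tool's x, y, z in units of 30 mm (1.0 is 30 mm), then the turn about the tool's x in units of 8 degrees (1.0 is 8 degrees), then the opening, from 0 (shut) to 1 (fully open). In form: [[tx, ty, tz, roll, gripper], ...]. A call has 1 to 8 rows; each row is the pose to reach, as a shift and turn from the pose commanded when the call began, along the tool's axes at that moment; what a row does not reach only later rows make up. A row lasts 1/10 s, in which the tool goes at most 50 mm and 8.59 degrees, less where a joint would pass 70% of its speed; a pose out of reach is approached as far as the arm can. A call with a gripper value outside its range is refused whole. The fingers move at their own pace and stop on an object; "newtons" is the grip in N (left out, the last holds). Time passes only in rows, so rows that repeat a pose let the fingers close. It gives the time, the measured TCP pose, the force and the opening at its end, in the units of the state.
- bot.observe(): the state, without advancing time (a new reading comes with each control period).
- imaging.camera(name): name is "side" or "top"; returns the picture (384x512x3 uint8, blue, green, red); there is no depth.
- imaging.camera_model(name): a dict with "camera_matrix" (3x3 intrinsics, pixels), "xyz" and "rotation" of the camera in the world. Camera axes: x right, y down, z forward; pixel columns grow to the right and rows downward; lengths in mm; the calibration is good to about 2 mm. A picture is of the moment at which its call begins. camera_model takes no time and is no camera call.
- bot.sign_off(): hands the job in, once; it reports no verdict.
The state is a dict: "clock": time; "joint_positions": joint angles; "qvel": joint speeds; "joint_torque": joint torques, N m; "position": TCP position; "ee_rot": TCP orientation; "contact_force": force on the tool from outside, world axes, zero at the start; "ft_torque": the same for the moment, N m; "opening": opening from 0.0 (shut) to 1.0 (fully open).
Only numpy, scipy, OpenCV 4.12 (cv2) and the standard library are available. Lean on these libraries where they do the work, as an engineer would, in place of code of your own. Each camera call takes 0.05 s, during which the arm holds its last target. There are 200 camera calls.

## Working session

There is one attempt and no reset: what is moved stays moved. The work goes in short steps, Python scripts to look and compute and a tool call to move; the robot and the scene stay as the last step left them, time stands still between calls to the robot, and variables do not carry over. Pictures are saved under pics/ and viewed, about 12 in all and at most 16, crops included, and the job is handed in when it is done.

Besides the shell and the picture viewer there is one more tool, called after "Emit:" by a JSON object that holds its "fn" and its "kwargs". servo_tool: Moves the arm, as the interface text tells. Its arguments: {"type":"object","properties":{"steps":{"type":"array"},"newtons":{"type":"number"}},"required":["steps"]}

```bash
mkdir -p pics; ls; python3 - <<'E'
from plant import bot, imaging
import cv2
s=bot.observe(); print(s)
for n in("side","top"):
    cv2.imwrite(f"pics/{n}0.png",imaging.camera(n)); print(n,imaging.camera_model(n))
E
```

```text
pics
{'clock': 0.0, 'joint_positions': array([ 1.17727931,  0.7070825 , -0.02760536,  1.48498441,  0.02197756,
        0.9508861 , -0.07550998]), 'qvel': array([ 0.00175054,  0.00060373,  0.00212036, -0.0009146 ,  0.00196664,
        0.00047362, -0.0001627 ]), 'joint_torque': array([ 2.27609315e-03, -8.83208656e+01,  1.23488400e+00, -2.36167055e+01,
        1.68417877e-02,  6.62095437e-03, -7.93469712e-05]), 'position': array([ 198.12646546, -539.71340451,  404.24266838]), 'ee_rot': array([ 0.40499956,  0.58009014, -0.40458415,  0.57946738]), 'contact_force': array([-0.09420566, -0.03448363,  0.22344546]), 'ft_torque': array([ 0.00902628,  0.00756949, -0.0005112 ]), 'opening': 0.9986441997159532}
side {'camera_matrix': array([[355.70834225,   0.        , 261.41559586],
       [  0.        , 355.70834225, 185.00955792],
       [  0.        ,   0.        ,   1.        ]]), 'xyz': array([ 440.53597345, -747.27852771,  581.54149826]), 'rotation': array([ 0.88120148, -0.06644007,  0.04572352, -0.46581009])}
top {'camera_matrix': array([[399.53652851,   0.        , 263.93341608],
       [  0.        , 399.53652851, 194.12798127],
       [  0.        ,   0.        ,   1.        ]]), 'xyz': array([ 377.31104403,  -60.16140041, 1066.06752208]), 'rotation': array([-0.69820768,  0.71170378, -0.04875254,  0.06005793])}
```

```bash
python3 - <<'E'
import cv2
a=cv2.imread("pics/top0.png")
cv2.imwrite("pics/top0b.png",cv2.resize(a,(800,600),interpolation=cv2.INTER_CUBIC))
a=cv2.imread("pics/side0.png")
cv2.imwrite("pics/side0b.png",cv2.resize(a,(800,600),interpolation=cv2.INTER_CUBIC))
E
```

```text
(no output)
```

View pics/top0b.png

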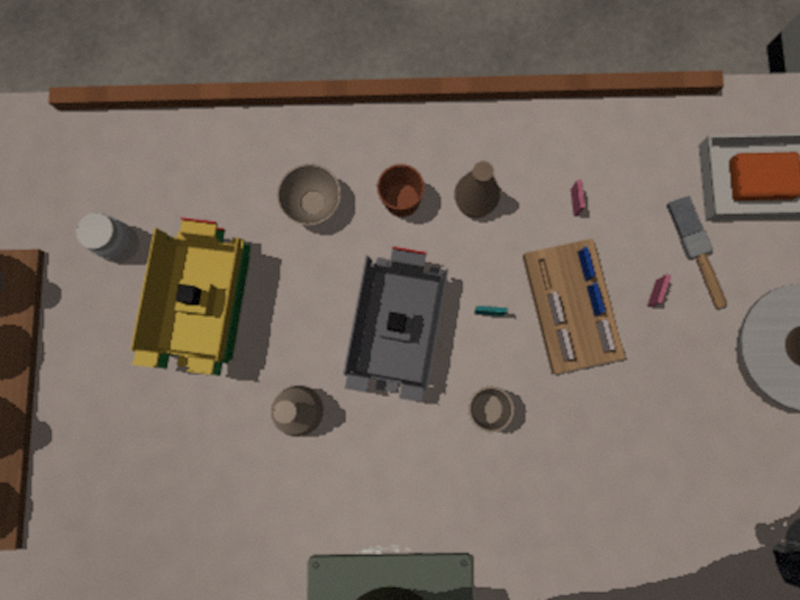

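View pics/side0b.png

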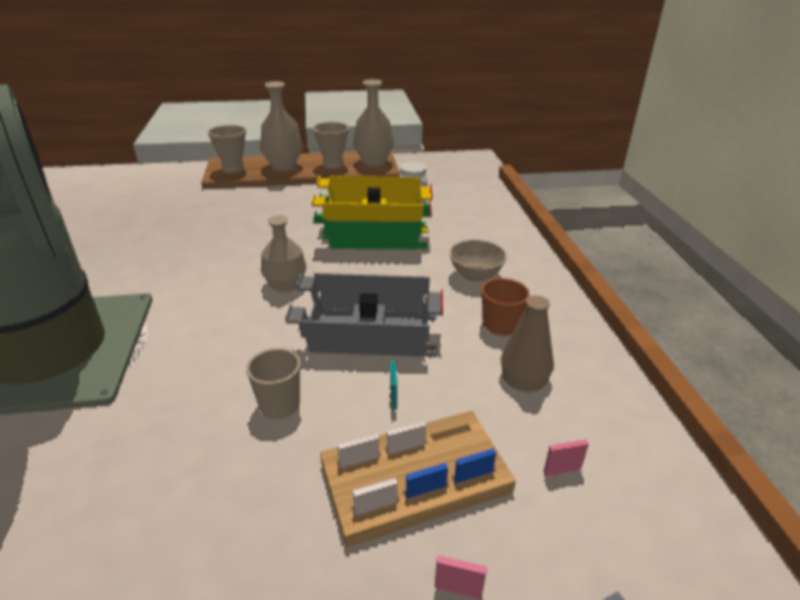

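The two overviews show these things (top picture, 800x600 pixels):

- **White tiles:** in the rack at (556,307), (567,345) and (606,335).
- **Blue tiles:** (587,264) and (597,299). The slot at (545,273) is empty.
- **Look-alikes, not to be touched:** pink at (579,197) and (659,290), turquoise at (491,310).
- **Bins:** grey at (398,321), red end up in the picture. Yellow is nested in green at (188,295).

Next, a close crop to check the choice.

```bash
cat > h.py <<'E'
import numpy as np, cv2
from scipy.spatial.transform import Rotation as R
from plant import bot, imaging
def cam(n):
    m=imaging.camera_model(n); return np.array(m["camera_matrix"]),np.array(m["xyz"]),R.from_quat(m["rotation"]).as_matrix()
def world(n,uv,z):
    K,c,r=cam(n); d=(r@np.linalg.inv(K)@np.c_[np.atleast_2d(uv),np.ones(len(np.atleast_2d(uv)))].T).T
    return c+d*((z-c[2])/d[:,2])[:,None]
def proj(n,p):
    K,c,r=cam(n); q=(K@r.T@(np.atleast_2d(p)-c).T).T; return q[:,:2]/q[:,2:]
def crop(img,x0,y0,x1,y1,s,f):
    cv2.imwrite(f,cv2.resize(img[y0:y1,x0:x1],None,fx=s,fy=s,interpolation=cv2.INTER_CUBIC))
def togo(xyz,jaw,up=None):
    """tool-unit shift and roll to put TCP at xyz, jaw axis (tool z) along world angle jaw (deg, mod 180), tool x down"""
    s=bot.observe(); r=R.from_quat(s["ee_rot"]).as_matrix()
    d=r.T@(np.array(xyz)-s["position"])/30
    z=r[:,2]; a=np.degrees(np.arctan2(z[1],z[0])); da=(a-jaw+90)%180-90  # roll about tool x (down) decreases world angle
    return np.round(d,2),round(da/8,2),"jaw now",round(a,1),"tilt",np.round(r[:,0],3),"q7",np.round(s["joint_positions"],2)
E
python3 - <<'E'
from h import *
a=cv2.imread("pics/top0.png")
crop(a,325,145,410,245,6,"pics/rack.png")
b=np.hstack([cv2.resize(a[130:245,80:165],None,fx=4.6,fy=4.6,interpolation=cv2.INTER_CUBIC),cv2.resize(a[150:265,215:300],None,fx=4.6,fy=4.6,interpolation=cv2.INTER_CUBIC)])
cv2.imwrite("pics/bins.png",b);print(b.shape)
E
```

```text
(529, 782, 3)
```

View pics/rack.png

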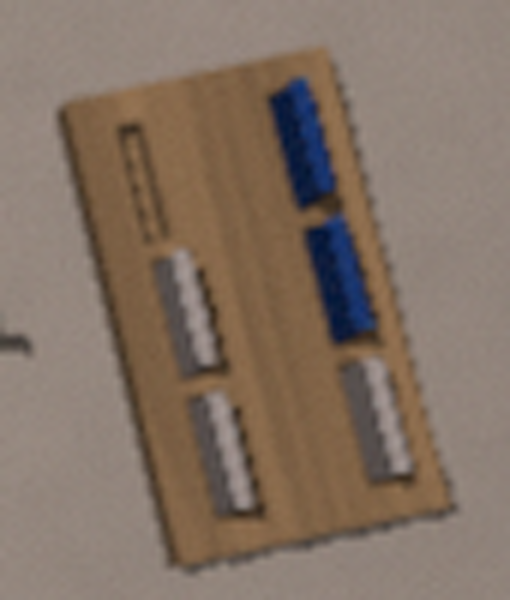

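View pics/bins.png

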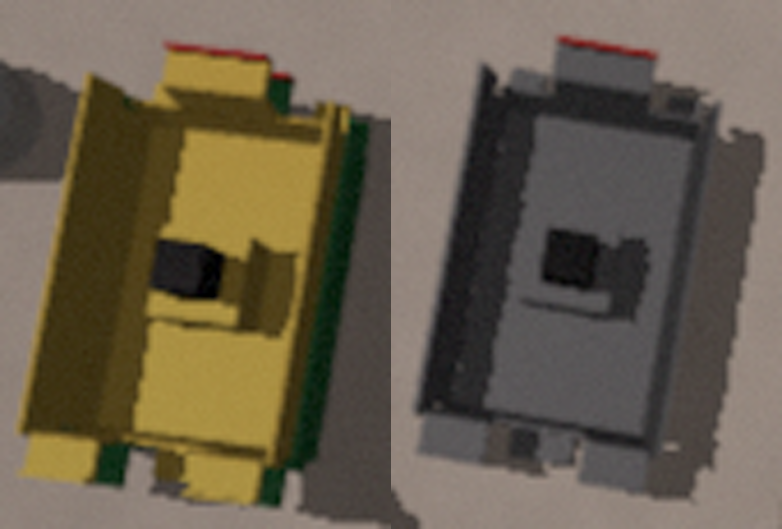

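The crops show the rack's three white and two blue tiles, the empty slot at the left top, and the two bins with their red lips up. Now the pose fits.

```bash
cat > fit.py <<'E'
from h import *
from scipy.optimize import least_squares
def fit(n,uv,P,x0,zb=0):
    P=np.array(P,float);uv=np.array(uv,float)
    def f(v):
        c,s=np.cos(v[2]),np.sin(v[2]); W=np.c_[v[0]+c*P[:,0]-s*P[:,1],v[1]+s*P[:,0]+c*P[:,1],P[:,2]+zb]
        return (proj(n,W)-uv).ravel()
    r=least_squares(f,x0,x_scale=[1,1,.01],loss="soft_l1"); return r.x,np.round(r.fun.reshape(-1,2),1)
BIN=[[118.5,28,72],[118.5,-28,72],[-120,62,66],[-120,-62,66],[100.5,68.5,70],[100.5,-68.5,70],[-100.5,68.5,70],[-100.5,-68.5,70],[0,0,70]]
E
python3 - <<'E'
from fit import *
rk=np.array([(197,312),(228,453),(388,419),(310,140),(348,278),(62,105),(327,48),(455,510),(175,568),(144,185)])/6+[325,145]
RP=[(0,34,56),(-62,34,56),(-62,-34,56),(62,-34,56),(0,-34,56),(105,60,24),(105,-60,24),(-105,-60,24),(-105,60,24),(62,34,24)]
v,res=fit("top",rk,RP,[450,-300,0]);print("rack",v[:2],np.degrees(v[2]),res.tolist())
c,s=np.cos(v[2]),np.sin(v[2])
for i,p in enumerate(RP[:5]):
    print(i,np.round([v[0]+c*p[0]-s*p[1],v[1]+s*p[0]+c*p[1]],1),np.round(world("top",rk[i],56)[0],1))
g=(np.array([(558,38),(655,55),(418,450),(650,488),(483,65),(718,105),(420,412),(655,450),(571,258)])-[391,0])/4.6+[215,150]
v,res=fit("top",g,BIN,[500,0,0]);print("grey",v[:2],np.degrees(v[2]),res.tolist())
y=(np.array([(167,43),(270,57),(20,470),(258,500),(90,75),(345,105),(22,432),(270,462),(172,265)]))/4.6+[80,130]
v,res=fit("top",y,BIN,[500,300,0],38);print("yel",v[:2],np.degrees(v[2]),res.tolist())
print(togo([0,0,0],0))
E
```

```text
rack [ 529.14194707 -316.13547367] 11.103872866545956 [[-0.6, -0.2], [0.3, 0.0], [-0.1, 0.0], [0.4, -0.4], [0.2, -0.2], [0.2, -0.0], [-0.2, 0.1], [-0.9, 0.2], [0.6, 0.3], [-0.1, 0.1]]
0 [ 522.6 -282.8] [ 522.  -284.2   56. ]
1 [ 461.8 -294.7] [ 461.9 -294.    56. ]
2 [ 474.9 -361.4] [ 474.9 -361.8   56. ]
3 [ 596.5 -337.6] [ 595.5 -336.5   56. ]
4 [ 535.7 -349.5] [ 535.3 -348.9   56. ]
grey [504.26275359 -20.05219248] -10.753291936063903 [[-0.1, -0.3], [0.4, -0.4], [0.3, 0.8], [-1.0, 1.1], [-0.6, -1.7], [1.2, -1.7], [-1.5, 0.8], [1.9, 1.9], [-0.2, -0.8]]
yel [550.3959095 308.5602097] -8.70628946793025 [[0.3, -0.1], [-0.0, -0.3], [0.9, 0.6], [-0.7, 0.9], [0.1, -1.9], [-1.4, -1.5], [-1.3, 0.4], [0.3, 1.4], [1.6, -0.3]]
(array([ 13.49,   0.  , -19.15]), np.float64(-8.73), 'jaw now', np.float64(-69.8), 'tilt', array([-0.   ,  0.001, -1.   ]), 'q7', array([ 1.18,  0.71, -0.03,  1.48,  0.02,  0.95, -0.08]))
```

```bash
python3 - <<'E'
from h import *
for z in(300,201): print(togo([522.3,-283.5,z],-78.9))
E
```

```text
(array([ 3.48, 13.09, -4.29]), np.float64(1.13), 'jaw now', np.float64(-69.8), 'tilt', array([-0.   ,  0.001, -1.   ]), 'q7', array([ 1.18,  0.71, -0.03,  1.48,  0.02,  0.95, -0.08]))
(array([ 6.78, 13.09, -4.29]), np.float64(1.13), 'jaw now', np.float64(-69.8), 'tilt', array([-0.   ,  0.001, -1.   ]), 'q7', array([ 1.18,  0.71, -0.03,  1.48,  0.02,  0.95, -0.08]))
```

Emit:
{"fn": "servo_tool", "kwargs": {"steps": [[0.6, 2, -0.7, 0.3, 0.5], [1.2, 3.5, -1.2, 0.6, 0.5], [1.8, 5, -1.7, 0.9, 0.5], [2.3, 6.5, -2.2, 1.13, 0.5], [2.9, 8, -2.7, 1.13, 0.5], [3.48, 9.5, -3.2, 1.13, 0.5], [3.48, 11.3, -3.7, 1.13, 0.5], [3.48, 13.09, -4.29, 1.13, 0.45]], "newtons": 40}}

```text
clock: 0.9
position: [500.0, -300.6, 300.1]
ee_rot: [0.449, 0.547, -0.449, 0.546]
contact_force: [-0.0, -0.4, -0.1]
opening: 0.447
```

Emit:
{"fn": "servo_tool", "kwargs": {"steps": [[0, 0, 0, 0, 0.45], [0, 0, 0, 0, 0.45], [0, 0, 0, 0, 0.45]]}}

```text
clock: 1.2
position: [497.9, -302.9, 301.0]
ee_rot: [0.449, 0.546, -0.45, 0.546]
contact_force: [-0.4, -1.4, -0.4]
opening: 0.447
```

```bash
python3 - <<'E'
from h import *
print(togo([522.3,-283.5,201],-78.9))
a=imaging.camera("side"); crop(a,200,250,335,350,5.5,"pics/s1.png")
E
```

```text
(array([ 3.33,  0.92, -0.48]), np.float64(-0.01), 'jaw now', np.float64(-79.0), 'tilt', array([-0.001, -0.   , -1.   ]), 'q7', array([ 0.44,  0.86,  0.09,  1.58, -0.11,  0.71, -0.79]))
```

View pics/s1.png

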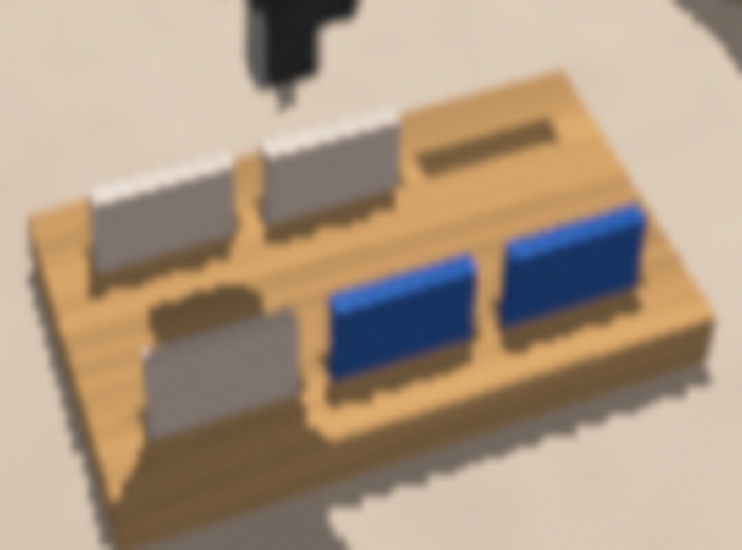

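The side crop shows the three whites, with top edges at (163,183), (332,135) and (225,330), and the two blues at (402,287) and (573,232). The fingers are above. I'm checking these against the top-camera estimate.

```bash
python3 - <<'E'
from h import *
print(world("side",np.array([(163,180),(332,133),(402,284),(573,228)])/5.5+[200,250],56).round(1))
E
```

```text
[[ 463.  -297.9   56. ]
 [ 523.1 -285.7   56. ]
 [ 535.5 -351.5   56. ]
 [ 596.1 -337.8   56. ]]
```

Emit:
{"fn": "servo_tool", "kwargs": {"steps": [[0, 0.92, -0.48, 0, 0.45], [0, 0.92, -0.48, 0, 0.45], [1.5, 0.92, -0.48, 0, 0.45], [2.4, 0.92, -0.48, 0, 0.45], [2.4, 0.92, -0.48, 0, 0.45]]}}

```text
clock: 1.75
position: [521.6, -283.0, 226.3]
ee_rot: [0.449, 0.548, -0.45, 0.544]
contact_force: [0.6, -0.0, 1.0]
opening: 0.451
```

Emit:
{"fn": "servo_tool", "kwargs": {"steps": [[0.84, 0, 0.04, 0, 0.45], [0.84, 0, 0.04, 0, 0.45], [0.84, 0, 0.04, 0, 0], [0.84, 0, 0.04, 0, 0], [0.84, 0, 0.04, 0, 0], [0.84, 0, 0.04, 0, 0], [0.84, 0, 0.04, 0, 0], [0.84, 0, 0.04, 0, 0]]}}

```text
clock: 2.55
position: [523.4, -284.1, 205.5]
ee_rot: [0.449, 0.545, -0.449, 0.547]
contact_force: [-1.3, -0.2, 9.6]
opening: 0.08
```

Emit:
{"fn": "servo_tool", "kwargs": {"steps": [[-0.5, 0, 0, 0, 0], [-1.2, 0, 0, 0, 0], [-2.4, 0, 0, 0, 0], [-3.6, 0, 0, 0, 0], [-3.6, 0, 0, 0, 0]]}}

```text
clock: 3.05
position: [523.7, -284.2, 317.6]
ee_rot: [0.45, 0.543, -0.449, 0.549]
contact_force: [0.1, -0.0, -0.7]
opening: 0.081
```

```bash
cat > goto.py <<'E'
import sys
from h import *
# bin pose args: X Y deg bx by z  -> jaws along bin x
X,Y,d,bx,by,z=map(float,sys.argv[1:7]); t=np.radians(d)
p=[X+np.cos(t)*bx-np.sin(t)*by,Y+np.sin(t)*bx+np.cos(t)*by,z]
print(np.round(p,1),togo(p,d),bot.observe()["opening"],bot.observe()["clock"])
E
python3 goto.py 504.3 -20 -10.75 55 0 290
```

```text
[558.3 -30.3 290. ] (array([ 0.9 ,  2.76, -8.09]), np.float64(-8.52), 'jaw now', np.float64(-78.9), 'tilt', array([ 0.007, -0.003, -1.   ]), 'q7', array([ 0.39,  0.85,  0.11,  1.52, -0.12,  0.78, -0.83])) 0.08053618725116612 3.05
```

Emit:
{"fn": "servo_tool", "kwargs": {"steps": [[0, 0.4, -1.2, -1, 0], [0, 0.8, -2.4, -2, 0], [0, 1.2, -3.6, -3, 0], [0, 1.6, -4.8, -4, 0], [0, 2, -6, -5, 0], [0, 2.4, -7.1, -6, 0], [0, 2.76, -8.09, -7, 0], [0, 2.76, -8.09, -8, 0]]}}

```text
clock: 3.85
position: [557.9, -25.3, 312.9]
ee_rot: [0.088, 0.701, -0.087, 0.702]
contact_force: [-0.4, -1.0, 0.2]
opening: 0.082
```

Emit:
{"fn": "servo_tool", "kwargs": {"steps": [[0, 0, 0, -0.5, 0], [0, 0, 0, -0.5, 0], [0, 0, 0, -0.5, 0], [0, 0, 0, -0.5, 0]]}}

```text
clock: 4.25
position: [557.6, -29.8, 312.2]
ee_rot: [0.068, 0.704, -0.068, 0.704]
contact_force: [-0.1, 0.9, -0.9]
opening: 0.087
```

```bash
python3 goto.py 504.3 -20 -10.75 55 0 207;  python3 - <<'E'
from h import *
a=imaging.camera("top"); crop(a,190,120,350,240,5,"pics/t2.png")
E
```

```text
[558.3 -30.3 207. ] (array([ 3.51, -0.01,  0.03]), np.float64(-0.03), 'jaw now', np.float64(-11.0), 'tilt', array([ 0., -0., -1.]), 'q7', array([ 0.08,  0.81, -0.17,  1.66,  0.19,  0.69, -0.37])) 0.08682445377056004 4.25
```

View pics/t2.png

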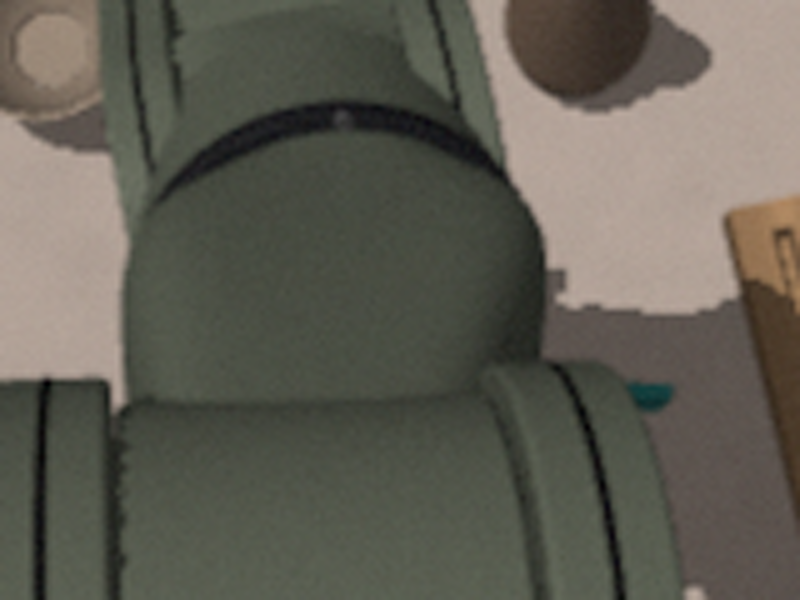

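The arm hides the bin from the top camera (only the arm is visible), so I'll use the side camera from here.

Emit:
{"fn": "servo_tool", "kwargs": {"steps": [[1.2, 0, 0, 0, 0], [2.4, 0, 0, 0, 0], [3.2, 0, 0, 0, 0], [3.5, 0, 0, 0, 0], [3.5, 0, 0, 0, 0], [3.5, 0, 0, 0, 0.28], [3.5, 0, 0, 0, 0.28], [3.5, 0, 0, 0, 0.28]]}}

```text
clock: 5.1
position: [557.9, -29.7, 207.8]
ee_rot: [0.067, 0.703, -0.067, 0.704]
contact_force: [-1.0, 0.1, -0.3]
opening: 0.285
```

Emit:
{"fn": "servo_tool", "kwargs": {"steps": [[-1.2, 0, 0, 0, 0.28], [-2.4, 0, 0, 0, 0.28], [-3.5, 0, 0, 0, 0.28], [-3.5, -1.4, 3.9, 1, 0.45], [-3.5, -1.7, 4.9, 2, 0.45], [-3.5, -2, 6, 3, 0.45], [-3.5, -2.3, 7, 4, 0.45], [-3.5, -2.6, 7.9, 5, 0.45]]}}

```text
clock: 5.9
position: [735.7, -129.0, 312.3]
ee_rot: [0.267, 0.655, -0.267, 0.655]
contact_force: [0.3, -0.7, 0.3]
opening: 0.451
```

```bash
python3 - <<'E'
from h import *
print(togo([463,-295.8,300],-78.9))
a=imaging.camera("side"); crop(a,170,160,330,280,5,"pics/s3.png")
E
```

```text
(array([  0.41, -10.33,  -2.61]), np.float64(4.32), 'jaw now', np.float64(-44.4), 'tilt', array([ 0.001, -0.   , -1.   ]), 'q7', array([ 0.14,  1.13, -0.03,  0.76,  0.03,  1.26, -0.66]))
```

View pics/s3.png

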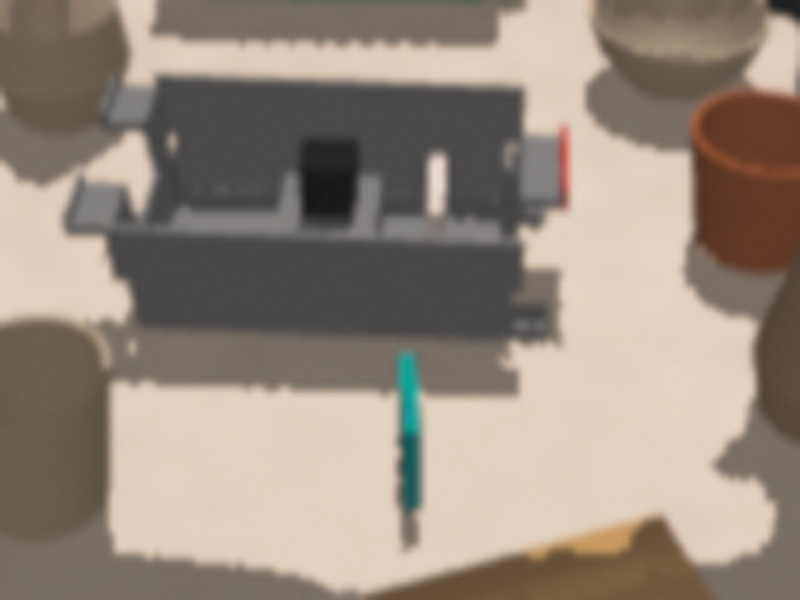

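White 1 stands upright in the grey bin at (437,190). The bin is unmoved and the cup and bowl are standing. On the way back I used the wrong axes and went out to x=735. I'll rise, then go to the next white.

Emit:
{"fn": "servo_tool", "kwargs": {"steps": [[-1.3, 0, 0, 0, 0.45], [-1.3, -1.3, -0.3, 1, 0.45], [-1.3, -2.8, -0.7, 2, 0.45], [-1.3, -4.3, -1.1, 3, 0.45], [-1.3, -5.8, -1.5, 4, 0.45], [-1.3, -7.3, -1.9, 4.32, 0.45], [-1.3, -8.8, -2.25, 4.32, 0.45], [-1.3, -10.33, -2.61, 4.32, 0.45]]}}

```text
clock: 6.75
position: [461.2, -296.5, 351.5]
ee_rot: [0.448, 0.547, -0.448, 0.547]
contact_force: [0.5, -1.5, -0.9]
opening: 0.452
```

Emit:
{"fn": "servo_tool", "kwargs": {"steps": [[0.5, 0, 0, 0, 0.45], [1, 0, 0, 0, 0.45], [1, 0, 0, 0, 0.45], [1, 0, 0, 0, 0.45]]}}

```text
clock: 7.15
position: [463.0, -296.1, 321.3]
ee_rot: [0.448, 0.547, -0.448, 0.547]
contact_force: [-0.5, -0.1, -0.1]
opening: 0.446
```

```bash
python3 - <<'E'
from h import *
print(togo([463,-295.8,206],-78.9))
E
```

```text
(array([ 3.84,  0.  , -0.01]), np.float64(0.03), 'jaw now', np.float64(-78.7), 'tilt', array([-0., -0., -1.]), 'q7', array([ 0.48,  0.78,  0.05,  1.68, -0.06,  0.68, -0.8 ]))
```

Emit:
{"fn": "servo_tool", "kwargs": {"steps": [[1.5, 0, 0, 0, 0.45], [2.9, 0, 0, 0, 0.45], [3.7, 0, 0, 0, 0.45], [3.84, 0, 0, 0, 0.45], [3.84, 0, 0, 0, 0], [3.84, 0, 0, 0, 0], [3.84, 0, 0, 0, 0], [3.84, 0, 0, 0, 0]]}}

```text
clock: 7.95
position: [463.2, -296.3, 207.2]
ee_rot: [0.448, 0.546, -0.448, 0.548]
contact_force: [-0.4, 1.4, 9.8]
opening: 0.083
```

Emit:
{"fn": "servo_tool", "kwargs": {"steps": [[0, 0, 0, 0, 0], [0, 0, 0, 0, 0], [-1.2, 0, 0, 0, 0], [-2.4, 0, 0, 0, 0], [-3.6, 0, 0, 0, 0], [-3.6, 0, 0, 0, 0]]}}

```text
clock: 8.55
position: [463.3, -296.5, 318.6]
ee_rot: [0.448, 0.544, -0.448, 0.549]
contact_force: [1.0, 0.2, -1.6]
opening: 0.092
```

Emit:
{"fn": "servo_tool", "kwargs": {"steps": [[0, 0.1, -1, -1, 0], [0, 0.2, -2.3, -2, 0], [0, 0.4, -3.6, -3, 0], [0, 0.5, -4.9, -4, 0], [0, 0.7, -6.2, -5, 0], [0, 0.9, -7.5, -6, 0], [0, 1.08, -8.61, -7, 0], [0, 1.08, -8.61, -8, 0]]}}

```text
clock: 9.35
position: [443.9, -32.4, 314.2]
ee_rot: [0.087, 0.702, -0.086, 0.702]
contact_force: [1.1, -1.5, -0.1]
opening: 0.079
```

Emit:
{"fn": "servo_tool", "kwargs": {"steps": [[0, 0, 0, -0.5, 0], [0, 0, 0, -0.5, 0], [0, 0, 0, -0.5, 0], [0, 0, 0, -0.5, 0]]}}

```text
clock: 9.75
position: [443.9, -36.6, 313.7]
ee_rot: [0.066, 0.704, -0.067, 0.704]
contact_force: [0.6, 0.4, -0.3]
opening: 0.084
```

```bash
python3 goto.py 504.3 -20 -10.75 -55 -27 208; python3 - <<'E'
from h import *
a=imaging.camera("side"); crop(a,170,130,330,250,5,"pics/s4.png")
E
```

```text
[445.2 -36.3 208. ] (array([3.52, 0.02, 0.04]), np.float64(-0.01), 'jaw now', np.float64(-10.8), 'tilt', array([-0., -0., -1.]), 'q7', array([ 0.11,  0.69, -0.18,  2.05,  0.27,  0.43, -0.46])) 0.08354134939369728 9.75
```

View pics/s4.png

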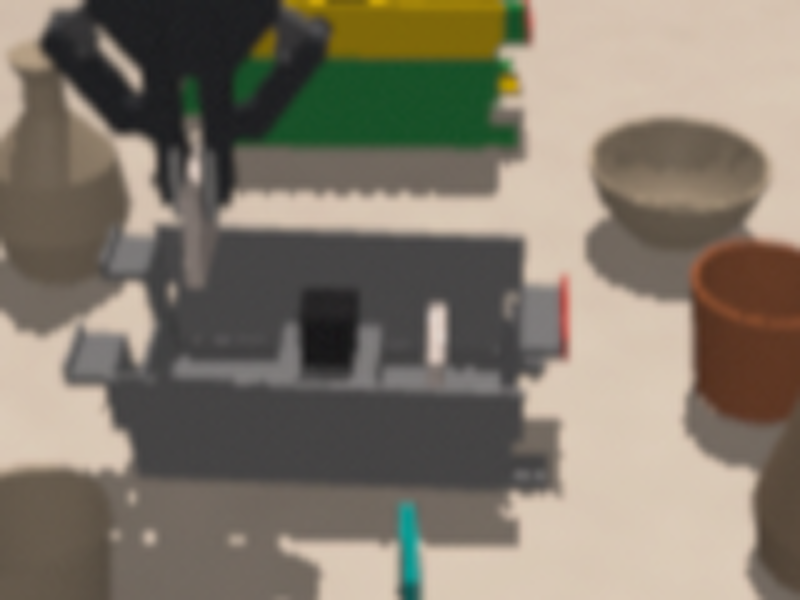

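White 2 is held by the fingers at (195,230) over the plain end. White 1 still stands at (437,335) and the bin hasn't moved. Now I'll lower it and release.

Emit:
{"fn": "servo_tool", "kwargs": {"steps": [[1.2, 0, 0.04, 0, 0], [2.4, 0, 0.04, 0, 0], [3.2, 0, 0.04, 0, 0], [3.5, 0, 0.04, 0, 0], [3.5, 0, 0.04, 0, 0], [3.5, 0, 0.04, 0, 0.28], [3.5, 0, 0.04, 0, 0.28], [3.5, 0, 0.04, 0, 0.28]]}}

```text
clock: 10.6
position: [445.2, -36.9, 209.3]
ee_rot: [0.066, 0.704, -0.066, 0.704]
contact_force: [0.5, 0.6, 0.7]
opening: 0.28
```

Emit:
{"fn": "servo_tool", "kwargs": {"steps": [[-1.2, 0, 0, 0, 0.28], [-2.4, 0, 0, 0, 0.28], [-3.6, 0, 0, 0, 0.28], [-3.6, -1.4, 0.4, 1, 0.45], [-3.6, -2.8, 0.8, 2, 0.45], [-3.6, -4.2, 1.2, 3, 0.45], [-3.6, -5.6, 1.6, 4, 0.45], [-3.6, -7, 2, 5, 0.45]]}}

```text
clock: 11.4
position: [464.9, -256.1, 317.3]
ee_rot: [0.304, 0.638, -0.305, 0.638]
contact_force: [0.3, 0.0, -0.0]
opening: 0.452
```

```bash
python3 - <<'E'
from h import *
print(togo([475,-362.3,310],-78.9))
E
```

```text
(array([ 0.24, -1.96,  2.96]), np.float64(3.49), 'jaw now', np.float64(-51.0), 'tilt', array([ 0.001, -0.   , -1.   ]), 'q7', array([ 0.49,  0.76, -0.09,  1.75,  0.1 ,  0.63, -0.55]))
```

Emit:
{"fn": "servo_tool", "kwargs": {"steps": [[0, -1, 1.5, 1, 0.45], [0, -1.96, 2.96, 2, 0.45], [0, -1.96, 2.96, 3, 0.45], [0, -1.96, 2.96, 3.49, 0.45], [0, -1.96, 2.96, 3.49, 0.45], [0.5, -1.96, 2.96, 3.49, 0.45], [1, -1.96, 2.96, 3.49, 0.45], [1, -1.96, 2.96, 3.49, 0.45]]}}

```text
clock: 12.2
position: [475.7, -359.6, 285.5]
ee_rot: [0.447, 0.549, -0.447, 0.547]
contact_force: [0.5, -0.4, 0.5]
opening: 0.45
```

Emit:
{"fn": "servo_tool", "kwargs": {"steps": [[1.2, 0, 0, 0, 0.45], [2.3, 0, 0, 0, 0.45], [2.68, 0, 0, 0, 0.45], [2.68, 0, 0, 0, 0.45], [2.68, 0, 0, 0, 0], [2.68, 0, 0, 0, 0], [2.68, 0, 0, 0, 0], [2.68, 0, 0, 0, 0]]}}

```text
clock: 13.0
position: [476.2, -360.5, 207.7]
ee_rot: [0.448, 0.546, -0.448, 0.548]
contact_force: [-0.5, 0.8, 9.7]
opening: 0.084
```

Emit:
{"fn": "servo_tool", "kwargs": {"steps": [[0, 0, 0, 0, 0], [0, 0, 0, 0, 0], [-1.2, 0, 0, 0, 0], [-2.4, 0, 0, 0, 0], [-3.6, 0, 0, 0, 0], [-3.6, 0, 0, 0, 0]]}}

```text
clock: 13.6
position: [476.4, -360.6, 319.3]
ee_rot: [0.448, 0.545, -0.448, 0.55]
contact_force: [-0.3, 0.6, -0.9]
opening: 0.086
```

Emit:
{"fn": "servo_tool", "kwargs": {"steps": [[0, 0.2, -1.5, -1, 0], [0, 0.4, -3, -2, 0], [0, 0.6, -4.5, -3, 0], [0, 0.8, -6, -4, 0], [0, 1, -7.5, -5, 0], [0, 1.3, -9, -6, 0], [0, 1.5, -10.5, -7, 0], [0, 1.79, -12, -8, 0]]}}

```text
clock: 14.4
position: [456.9, 5.1, 314.5]
ee_rot: [0.088, 0.701, -0.088, 0.702]
contact_force: [1.8, 0.1, -0.6]
opening: 0.082
```

```bash
python3 goto.py 504.3 -20 -10.75 -55 27 310
```

```text
[455.3  16.8 310. ] (array([ 0.15,  0.37, -0.15]), np.float64(-0.44), 'jaw now', np.float64(-14.3), 'tilt', array([ 0., -0., -1.]), 'q7', array([ 0.01,  0.7 , -0.16,  2.01,  0.24,  0.45, -0.58])) 0.08184537879315848 14.4
```

Emit:
{"fn": "servo_tool", "kwargs": {"steps": [[0, 0.37, -0.15, -0.44, 0], [0, 0.37, -0.15, -0.44, 0], [0, 0.37, -0.15, -0.44, 0], [0, 0.37, -0.15, -0.44, 0]]}}

```text
clock: 14.8
position: [455.9, 13.9, 314.1]
ee_rot: [0.069, 0.704, -0.07, 0.704]
contact_force: [0.6, -0.3, 0.0]
opening: 0.079
```

```bash
cat > lip.py <<'E'
from h import *
def lips(a):
    b,g,r=[a[...,i].astype(int) for i in range(3)]
    m=((r>110)&(r>2.2*g)&(r>2.2*b)&(abs(g-b)<35)).astype(np.uint8)
    n,_,s,c=cv2.connectedComponentsWithStats(m)
    return [(c[i].round(1).tolist(),int(s[i,4])) for i in range(1,n) if s[i,4]>=4]
if __name__=="__main__":
    print("ref",lips(cv2.imread("pics/side0.png")));a=imaging.camera("side");print("now",lips(a))
    cv2.imwrite("pics/last_side.png",a)
E
python3 lip.py; python3 goto.py 504.3 -20 -10.75 -55 27 208
```

```text
ref []
now []
[455.3  16.8 208. ] (array([ 3.54,  0.09, -0.04]), np.float64(-0.06), 'jaw now', np.float64(-11.3), 'tilt', array([-0.   , -0.001, -1.   ]), 'q7', array([-0.  ,  0.7 , -0.17,  2.01,  0.26,  0.45, -0.56])) 0.08388510620157025 14.85
```

```bash
cat > trk.py <<'E'
from h import *
ref=cv2.imread("pics/side0.png")
def trk(a,u,v,w=11):
    t=ref[v-w:v+w+1,u-w:u+w+1]; s=a[v-w-40:v+w+41,u-w-40:u+w+41]
    r=cv2.matchTemplate(s,t,cv2.TM_CCOEFF_NORMED); _,m,_,p=cv2.minMaxLoc(r); return p[0]-40,p[1]-40,round(m,2)
def check(a=None):
    a=imaging.camera("side") if a is None else a
    print("grey lip",trk(a,280,192),"grey grip",trk(a,236,194),"green corner",trk(a,272,152),"yel grip",trk(a,239,125)); return a
if __name__=="__main__": cv2.imwrite("pics/last_side.png",check())
E
python3 -c "
from trk import *
check(cv2.imread('pics/last_side.png'))"
```

```text
grey lip (0, 0, 1.0) grey grip (0, 0, 1.0) green corner (0, 0, 1.0) yel grip (0, 0, 0.49)
```

Emit:
{"fn": "servo_tool", "kwargs": {"steps": [[0, 0.09, -0.04, -0.06, 0]]}}

```text
clock: 14.95
position: [455.3, 17.2, 314.0]
ee_rot: [0.066, 0.704, -0.066, 0.704]
contact_force: [0.2, -0.1, -1.0]
opening: 0.083
```

Emit:
{"fn": "servo_tool", "kwargs": {"steps": [[1.2, 0, 0, 0, 0], [2.4, 0, 0, 0, 0], [3.2, 0, 0, 0, 0], [3.5, 0, 0, 0, 0], [3.5, 0, 0, 0, 0], [3.5, 0, 0, 0, 0.28], [3.5, 0, 0, 0, 0.28], [3.5, 0, 0, 0, 0.28]]}}

```text
clock: 15.75
position: [455.4, 18.0, 209.9]
ee_rot: [0.065, 0.704, -0.065, 0.704]
contact_force: [0.6, -0.1, -0.6]
opening: 0.284
```

Emit:
{"fn": "servo_tool", "kwargs": {"steps": [[-1.2, 0, 0, 0, 0.28], [-2.4, 0, 0, 0, 0.28], [-3.6, 0, 0, 0, 0.5], [-4.8, 0.5, 0, 0, 1], [-5.2, 2, 0, 0, 1], [-5.2, 3.5, 0.3, 0, 1], [-5.2, 5, 0.7, 0, 1], [-5.2, 6.5, 1, 0, 1]]}}

```text
clock: 16.55
position: [521.0, 205.9, 365.9]
ee_rot: [0.065, 0.704, -0.065, 0.704]
contact_force: [-0.7, -0.8, 0.1]
opening: 1.002
```

```bash
python3 - <<'E'
from trk import *
a=check(); t=imaging.camera("top")
b=np.hstack([cv2.resize(a[150:235,175:295],(400,283),interpolation=cv2.INTER_CUBIC),cv2.resize(t[150:265,200:362],(400,283),interpolation=cv2.INTER_CUBIC)]); cv2.imwrite("pics/c5.png",b)
E
python3 goto.py 550.4 308.6 -8.7 0 0 300
```

```text
grey lip (0, 0, 1.0) grey grip (0, 0, 0.77) green corner (0, 0, 1.0) yel grip (0, 0, 1.0)
[550.4 308.6 300. ] (array([2.18, 3.42, 0.38]), np.float64(-0.2), 'jaw now', np.float64(-10.3), 'tilt', array([ 0.   ,  0.003, -1.   ]), 'q7', array([-0.34,  0.74, -0.2 ,  1.59,  0.18,  0.83, -0.78])) 0.9947840549468006 16.65
```

View pics/c5.png

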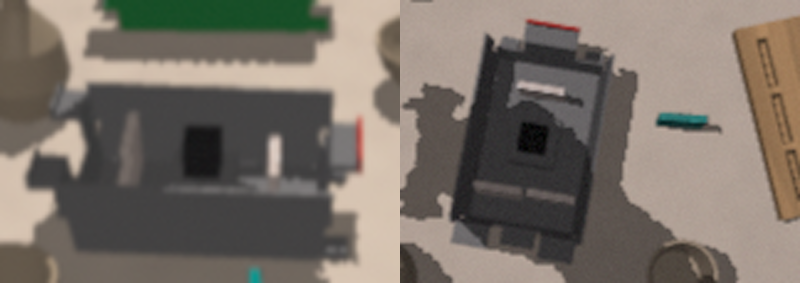

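All three whites stand in the grey bin (top part: one at (541,89), two at (497,190) and (550,195)), and the bins are unmoved. Next is the yellow bin: a side check of its grip, then a roll to jaws at 81.3°.

```bash
python3 - <<'E'
from fit import *
a=cv2.imread("pics/side0.png"); crop(a,190,100,290,175,7.5,"pics/y.png")
print(proj("side",[[550.4,308.6,108],[504.3,-20,70]]))
E
python3 goto.py 550.4 308.6 -8.7 0 0 330
```

```text
[[239.916987   121.19266644]
 [236.30609606 190.23270898]]
[550.4 308.6 330. ] (array([1.18, 3.43, 0.38]), np.float64(-0.2), 'jaw now', np.float64(-10.3), 'tilt', array([ 0.   ,  0.003, -1.   ]), 'q7', array([-0.34,  0.74, -0.2 ,  1.59,  0.18,  0.83, -0.78])) 0.9947840549468006 16.65
```

View pics/y.png

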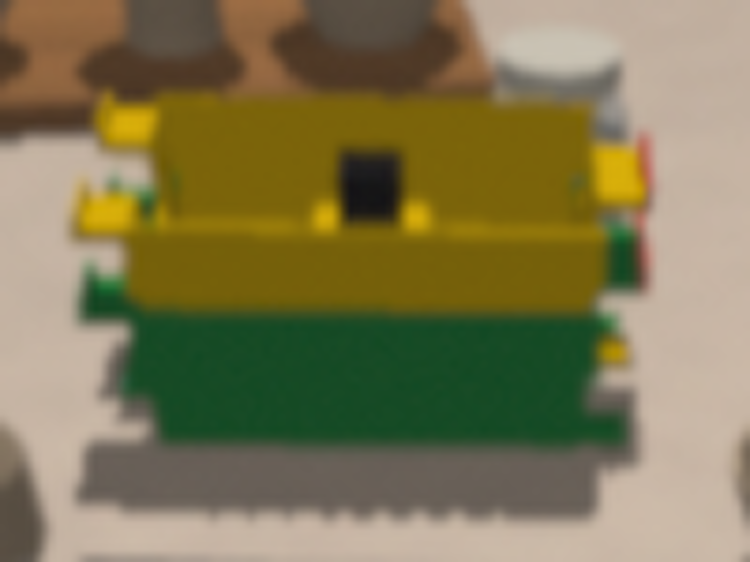

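Emit:
{"fn": "servo_tool", "kwargs": {"steps": [[0.3, 0.8, 0.1, -1, 1], [0.6, 1.6, 0.2, -2, 1], [0.9, 2.6, 0.3, -3, 0.7], [1.18, 3.42, 0.38, -4, 0.6], [1.18, 3.42, 0.38, -5, 0.6], [1.18, 3.42, 0.38, -6, 0.6], [1.18, 3.42, 0.38, -7, 0.6], [1.18, 3.42, 0.38, -8, 0.6]]}}

```text
clock: 17.45
position: [550.6, 302.6, 330.1]
ee_rot: [-0.32, 0.631, 0.319, 0.631]
contact_force: [0.5, -0.6, 0.0]
opening: 0.604
```

Emit:
{"fn": "servo_tool", "kwargs": {"steps": [[0, 0, 0, -1, 0.6], [0, 0, 0, -2, 0.6], [0, 0, 0, -3, 0.6], [0, 0, 0, -3.45, 0.6], [0, 0, 0, -3.45, 0.6], [0, 0, 0, -3.45, 0.6]]}}

```text
clock: 18.05
position: [550.7, 302.8, 329.8]
ee_rot: [-0.459, 0.538, 0.459, 0.538]
contact_force: [-0.5, 0.6, -0.7]
opening: 0.6
```

The side crop puts the yellow grip's top at (371,162), i.e. (239.5,121.6), and the prediction is (239.9,121.2). They agree.

```bash
python3 - <<'E'
from h import *
print(togo([550.4,308.6,254],81.3))
E
```

```text
(array([2.53, 0.04, 0.19]), np.float64(-0.05), 'jaw now', np.float64(80.9), 'tilt', array([-0., -0., -1.]), 'q7', array([-0.29,  0.93, -0.61,  1.35,  0.57,  1.03,  0.41]))
```

Emit:
{"fn": "servo_tool", "kwargs": {"steps": [[0, 0.04, 0.19, -0.05, 0.6], [0, 0.04, 0.19, -0.05, 0.6], [1.2, 0.04, 0.19, -0.05, 0.6], [2, 0.04, 0.19, -0.05, 0.6], [2.4, 0.04, 0.19, -0.05, 0.6], [2.53, 0.04, 0.19, -0.05, 0.6], [2.53, 0.04, 0.19, -0.05, 0.6], [2.53, 0.04, 0.19, -0.05, 0.6]], "newtons": 100}}

```text
clock: 18.85
position: [550.5, 309.1, 254.7]
ee_rot: [-0.461, 0.536, 0.461, 0.536]
contact_force: [-0.4, -0.1, 0.5]
opening: 0.6
```

Emit:
{"fn": "servo_tool", "kwargs": {"steps": [[0, 0, 0, 0, 0.1], [0, 0, 0, 0, 0.1], [0, 0, 0, 0, 0.1], [0, 0, 0, 0, 0.1], [0, 0, 0, 0, 0.1], [0, 0, 0, 0, 0.1]]}}

```text
clock: 19.45
position: [550.5, 309.0, 254.6]
ee_rot: [-0.461, 0.536, 0.461, 0.536]
contact_force: [-0.5, -0.4, 7.8]
opening: 0.31
```

Emit:
{"fn": "servo_tool", "kwargs": {"steps": [[-0.3, 0, 0, 0, 0.1], [-0.6, 0, 0, 0, 0.1], [-1.2, 0, 0, 0, 0.1], [-1.8, 0, 0, 0, 0.1], [-2.4, 0, 0, 0, 0.1], [-3.2, 0, 0, 0, 0.1], [-4, 0, 0, 0, 0.1], [-4, 0, 0, 0, 0.1]]}}

```text
clock: 20.25
position: [550.4, 309.1, 377.2]
ee_rot: [-0.461, 0.535, 0.461, 0.538]
contact_force: [0.8, 0.2, -3.3]
opening: 0.309
```

```bash
python3 - <<'E'
from trk import *
a=check(); print(togo([504.3,-20,366],-100.75)); crop(a,180,50,330,210,3.6,"pics/s6.png")
E
```

```text
grey lip (0, 0, 1.0) grey grip (0, 0, 0.87) green corner (0, -1, 0.97) yel grip (-1, -38, 0.55)
(array([  0.3 ,  -0.12, -11.07]), np.float64(0.27), 'jaw now', np.float64(81.4), 'tilt', array([ 0.002,  0.001, -1.   ]), 'q7', array([-0.29,  0.88, -0.64,  1.29,  0.53,  1.13,  0.45]))
```

View pics/s6.png

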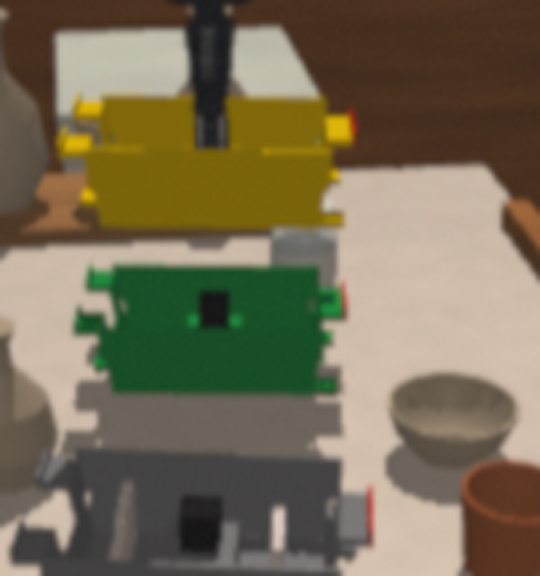

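The yellow bin (200,165) came up alone, level. The green one stays at (215,330). Now I'll carry it over and turn it.

Emit:
{"fn": "servo_tool", "kwargs": {"steps": [[0, 0, -1, 1, 0.1], [0, 0, -2.3, 2, 0.1], [0, 0, -3.7, 3, 0.1], [0, 0, -5.1, 4, 0.1], [0, 0, -6.5, 5, 0.1], [0, -0.05, -8, 6, 0.1], [0, -0.1, -9.5, 7, 0.1], [0, -0.12, -11.07, 8, 0.1]]}}

```text
clock: 21.1
position: [503.6, -21.7, 373.4]
ee_rot: [-0.105, 0.7, 0.105, 0.699]
contact_force: [1.4, -0.2, -2.0]
opening: 0.308
```

Emit:
{"fn": "servo_tool", "kwargs": {"steps": [[0, 0, 0, 1, 0.1], [0, 0, 0, 2, 0.1], [0, 0, 0, 3, 0.1], [0, 0, 0, 4, 0.1], [0, 0, 0, 5, 0.1], [0, 0, 0, 6, 0.1], [0, 0, 0, 7, 0.1], [0, 0, 0, 8, 0.1]]}}

```text
clock: 21.9
position: [504.0, -20.0, 373.3]
ee_rot: [0.281, 0.649, -0.282, 0.648]
contact_force: [0.3, 0.5, -3.1]
opening: 0.307
```

```bash
python3 - <<'E'
from trk import *
check(); print(togo([504.3,-20,366],-100.75),bot.observe()["opening"])
E
```

```text
grey lip (0, 0, 0.96) grey grip (-30, -7, 0.73) green corner (5, -4, 0.78) yel grip (-8, 18, 0.48)
(array([0.24, 0.  , 0.01]), np.float64(6.66), 'jaw now', np.float64(-47.4), 'tilt', array([-0.001, -0.   , -1.   ]), 'q7', array([-0.  ,  0.65, -0.04,  1.78,  0.04,  0.72, -0.89])) 0.3078212172420342
```

Emit:
{"fn": "servo_tool", "kwargs": {"steps": [[0, 0, 0, 1, 0.1], [0, 0, 0, 2, 0.1], [0, 0, 0, 3, 0.1], [0, 0, 0, 4, 0.1], [0, 0, 0, 5, 0.1], [0, 0, 0, 6, 0.1], [0, 0, 0, 6.66, 0.1], [0, 0, 0, 6.66, 0.1]]}}

```text
clock: 22.75
position: [504.1, -19.8, 373.3]
ee_rot: [-0.54, -0.456, 0.541, -0.455]
contact_force: [-0.1, -0.1, -2.0]
opening: 0.306
```

Emit:
{"fn": "servo_tool", "kwargs": {"steps": [[0.6, 0, 0, 0, 0.1], [1.2, 0, 0, 0, 0.1], [1.7, 0, 0, 0, 0.1], [1.7, 0, 0, 0, 0.1]]}}

```text
clock: 23.15
position: [503.9, -20.1, 321.2]
ee_rot: [-0.539, -0.457, 0.541, -0.455]
contact_force: [-0.0, -1.0, -1.7]
opening: 0.308
```

```bash
python3 - <<'E'
from trk import *
a=check(); print(togo([504.3,-20,283],-100.75)); crop(a,165,110,305,225,5.2,"pics/s7.png")
E
```

```text
grey lip (-1, 26, 0.88) grey grip (-1, -38, 0.54) green corner (1, -22, 0.91) yel grip (-5, 36, 0.52)
(array([ 1.31,  0.01, -0.01]), np.float64(0.13), 'jaw now', np.float64(-99.7), 'tilt', array([-0.002, -0.   , -1.   ]), 'q7', array([-0.14,  0.74,  0.21,  1.84, -0.25,  0.58, -1.51]))
```

View pics/s7.png

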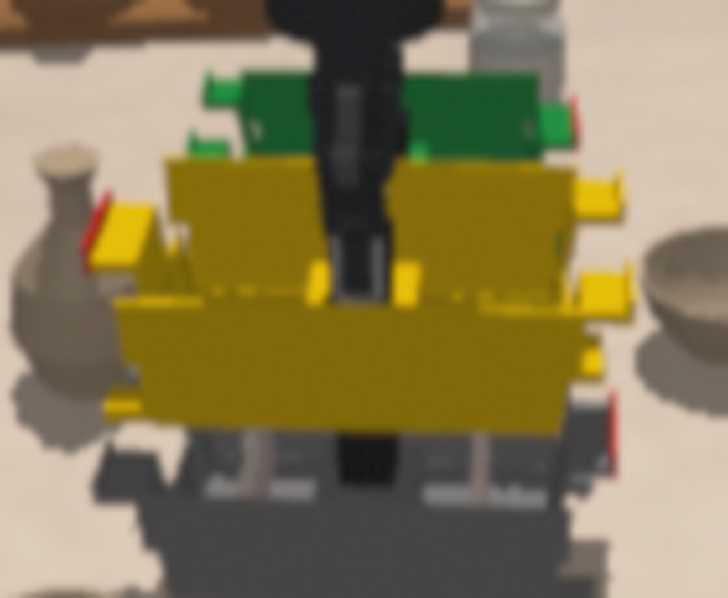

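Yellow is over grey with its red end (100,230) to the left, over grey's plain end. Grey's red lip at (613,435) is unmoved. I'm fitting yellow's pose in hand before lowering.

```bash
python3 - <<'E'
from fit import *
uv=np.array([(116,300),(588,312),(166,158),(575,168),(140,424),(560,433),(106,194),(88,268)])/5.2+[165,110]
P=[(98,68.5,70),(-98,68.5,70),(98,-68.5,70),(-98,-68.5,70),(90,58,0),(-90,58,0),(118.5,-28,72),(118.5,28,72)]
v,r=fit("side",uv,P,[504,-20,np.radians(169)],321.2-216.6);print(v[:2],np.degrees(v[2]),r.tolist())
E
```

```text
[502.08747343 -22.44423363] 170.84574168676644 [[-0.0, 1.2], [-0.3, 0.3], [-0.2, -0.4], [0.0, -1.0], [2.6, 0.9], [0.0, 0.4], [0.2, -0.5], [-0.8, -3.0]]
```

Emit:
{"fn": "servo_tool", "kwargs": {"steps": [[0.4, 0, 0, 0.13, 0.1], [0.8, 0, 0, 0.13, 0.1], [1, 0, 0, 0.13, 0.1], [1.15, 0, 0, 0.13, 0.1], [1.2, 0, 0, 0.13, 0.1], [1.25, 0, 0, 0.13, 0.1], [1.25, 0, 0, 0.13, 0.1]]}}

```text
clock: 23.9
position: [504.3, -20.0, 285.4]
ee_rot: [-0.545, -0.45, 0.545, -0.45]
contact_force: [0.4, -0.6, -2.3]
opening: 0.316
```

Emit:
{"fn": "servo_tool", "kwargs": {"steps": [[0.05, 0, 0, 0, 0.1], [0.05, 0, 0, 0, 0.1], [0.05, 0, 0, 0, 0.1]]}}

```text
clock: 24.2
position: [504.2, -20.1, 283.8]
ee_rot: [-0.545, -0.45, 0.545, -0.45]
contact_force: [0.0, -0.3, -2.5]
opening: 0.311
```

Emit:
{"fn": "servo_tool", "kwargs": {"steps": [[0.05, 0, 0, 0, 0.1], [0.05, 0, 0, 0, 0.1], [0.1, 0, 0, 0, 0.1], [0.1, 0, 0, 0, 0.1]]}}

```text
clock: 24.6
position: [504.1, -20.4, 282.3]
ee_rot: [0.546, 0.45, -0.545, 0.45]
contact_force: [-9.5, -1.0, 40.9]
opening: 0.308
```

Contact came at z=282.3, and 282.6 was expected for resting on the ledges. I'll ease off slightly and release.

Emit:
{"fn": "servo_tool", "kwargs": {"steps": [[-0.04, 0, 0, 0, 0.1], [-0.04, 0, 0, 0, 0.55], [-0.04, 0, 0, 0, 0.6], [-0.04, 0, 0, 0, 0.6], [-0.04, 0, 0, 0, 0.6], [-1, 0, 0, 0, 0.6], [-2.2, 0, 0, 0, 0.6], [-3.4, 0, 0, 0, 0.6]], "newtons": 40}}

```text
clock: 25.4
position: [504.1, -20.1, 383.9]
ee_rot: [-0.545, -0.45, 0.546, -0.45]
contact_force: [-0.2, 0.6, -0.2]
opening: 0.598
```

```bash
python3 - <<'E'
from trk import *
a=check(); crop(a,165,110,305,225,5.2,"pics/s8.png"); print(togo([535.6,-350.0,330],-78.9))
E
```

```text
grey lip (-1, 25, 0.88) grey grip (0, -22, 0.74) green corner (1, -22, 0.9) yel grip (-4, -8, 0.34)
(array([ 1.97,  3.09, 10.59]), np.float64(-2.76), 'jaw now', np.float64(-100.9), 'tilt', array([ 0.005, -0.   , -1.   ]), 'q7', array([-0.17,  0.64,  0.26,  1.77, -0.23,  0.76, -1.55]))
```

View pics/s8.png

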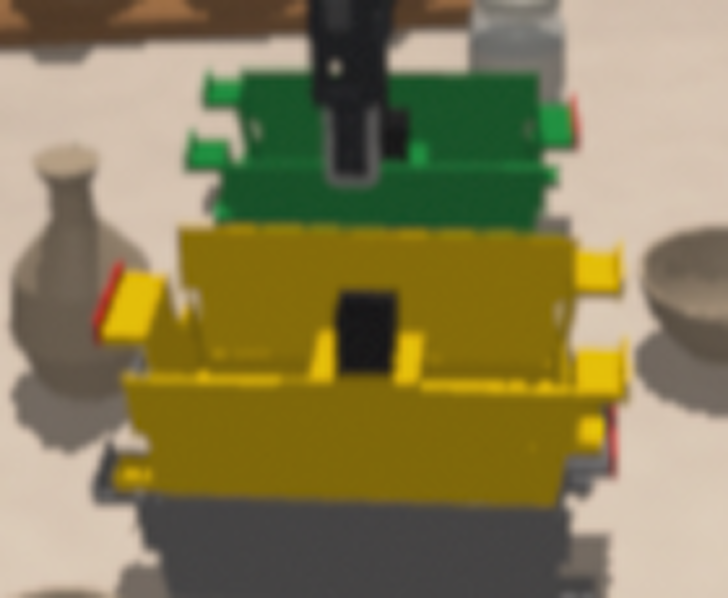

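Yellow rests level on grey, red end (115,300) over grey's plain end. Now the blues.

Emit:
{"fn": "servo_tool", "kwargs": {"steps": [[0, 0.3, 1.2, -1, 0.45], [0, 0.7, 2.6, -2, 0.45], [0, 1.2, 4, -2.76, 0.45], [0.3, 1.6, 5.4, -2.76, 0.45], [0.8, 2, 6.8, -2.76, 0.45], [1.2, 2.4, 8.2, -2.76, 0.45], [1.6, 2.8, 9.4, -2.76, 0.45], [1.97, 3.09, 10.59, -2.76, 0.45]]}}

```text
clock: 26.25
position: [535.0, -351.3, 322.8]
ee_rot: [0.449, 0.546, -0.449, 0.546]
contact_force: [0.5, 0.0, 0.3]
opening: 0.449
```

Emit:
{"fn": "servo_tool", "kwargs": {"steps": [[0, 0, 0, 0, 0.45], [0, 0, 0, 0, 0.45]]}}

```text
clock: 26.45
position: [534.8, -349.9, 323.0]
ee_rot: [0.449, 0.546, -0.449, 0.546]
contact_force: [0.0, 0.5, 0.6]
opening: 0.45
```

```bash
python3 - <<'E'
from trk import *
check();print(togo([535.6,-350.2,207],-78.9))
E
```

```text
grey lip (40, -30, 0.88) grey grip (0, -22, 0.7) green corner (-14, -1, 0.82) yel grip (0, 11, 0.47)
(array([3.89, 0.01, 0.04]), np.float64(0.01), 'jaw now', np.float64(-78.8), 'tilt', array([-0.,  0., -1.]), 'q7', array([ 0.5 ,  0.9 ,  0.07,  1.33, -0.07,  0.91, -0.79]))
```

Emit:
{"fn": "servo_tool", "kwargs": {"steps": [[1.5, 0, 0.04, 0, 0.45], [2.9, 0, 0.04, 0, 0.45], [3.7, 0, 0.04, 0, 0.45], [3.87, 0, 0.04, 0, 0.45], [3.87, 0, 0.04, 0, 0], [3.87, 0, 0.04, 0, 0], [3.87, 0, 0.04, 0, 0], [3.87, 0, 0.04, 0, 0]]}}

```text
clock: 27.3
position: [535.8, -350.8, 209.4]
ee_rot: [0.449, 0.546, -0.449, 0.547]
contact_force: [-0.7, 2.5, 9.1]
opening: 0.081
```

Emit:
{"fn": "servo_tool", "kwargs": {"steps": [[0, 0, 0, 0, 0], [0, 0, 0, 0, 0], [-1.2, 0, 0, 0, 0], [-2.4, 0, 0, 0, 0], [-3.6, 0, 0, 0, 0], [-4.8, 0, 0, 0, 0], [-5.8, 0, 0, 0, 0], [-5.8, 0, 0, 0, 0]]}}

```text
clock: 28.1
position: [535.5, -350.9, 386.7]
ee_rot: [0.449, 0.544, -0.449, 0.549]
contact_force: [0.1, 0.1, -0.8]
opening: 0.084
```

Emit:
{"fn": "servo_tool", "kwargs": {"steps": [[0, 0.4, -1.3, -1, 0], [0, 0.8, -2.7, -2, 0], [0, 1.2, -4.1, -3, 0], [0, 1.6, -5.5, -4, 0], [0, 2, -6.9, -5, 0], [0, 2.4, -8.3, -6, 0], [0, 2.8, -9.6, -7, 0], [0, 2.8, -10.31, -8, 0]]}}

```text
clock: 28.9
position: [558.0, -27.3, 381.8]
ee_rot: [0.088, 0.701, -0.088, 0.702]
contact_force: [-0.5, -1.7, -0.3]
opening: 0.081
```

Emit:
{"fn": "servo_tool", "kwargs": {"steps": [[0, 0, 0, -0.5, 0], [0, 0, 0, -0.5, 0], [0, 0, 0, -0.5, 0]]}}

```text
clock: 29.2
position: [557.8, -31.5, 381.7]
ee_rot: [0.068, 0.704, -0.068, 0.704]
contact_force: [-1.1, 0.7, 0.3]
opening: 0.085
```

```bash
python3 goto.py 504.3 -20 -10.75 55 0 274; python3 trk.py
```

```text
[558.3 -30.3 274. ] (array([3.59, 0.05, 0.01]), np.float64(-0.03), 'jaw now', np.float64(-11.0), 'tilt', array([-0.   , -0.001, -1.   ]), 'q7', array([ 0.11,  0.71, -0.22,  1.58,  0.19,  0.87, -0.37])) 0.08525522319776874 29.2
grey lip (-1, 25, 0.88) grey grip (0, -22, 0.73) green corner (2, -21, 0.88) yel grip (0, 11, 0.53)
```

Emit:
{"fn": "servo_tool", "kwargs": {"steps": [[1.2, 0.03, 0, 0, 0], [2.4, 0.03, 0, 0, 0], [3.2, 0.03, 0, 0, 0], [3.5, 0.03, 0, 0, 0], [3.54, 0.03, 0, 0, 0], [3.54, 0.03, 0, 0, 0.28], [3.54, 0.03, 0, 0, 0.28], [3.54, 0.03, 0, 0, 0.28]]}}

```text
clock: 30.05
position: [558.2, -30.2, 276.2]
ee_rot: [0.067, 0.704, -0.067, 0.704]
contact_force: [-0.2, -0.8, 0.6]
opening: 0.281
```

Emit:
{"fn": "servo_tool", "kwargs": {"steps": [[-1.2, 0, 0, 0, 0.28], [-2.4, 0, 0, 0, 0.28], [-3, -0.5, 0.1, 0.5, 0.28], [-3, -2, 0.6, 1.5, 0.45], [-3, -3.5, 1.1, 2.5, 0.45], [-3, -5, 1.6, 3.5, 0.45], [-3, -6.5, 2.1, 4.5, 0.45], [-3, -8, 2.6, 5.5, 0.45]]}}

```text
clock: 30.85
position: [589.4, -282.5, 366.3]
ee_rot: [0.327, 0.626, -0.327, 0.627]
contact_force: [0.9, -0.0, 0.3]
opening: 0.456
```

```bash
python3 - <<'E'
from trk import *
check();print(togo([596.3,-337.6,320],-78.9))
E
```

```text
grey lip (-2, 26, 0.87) grey grip (0, -22, 0.74) green corner (-3, -16, 0.8) yel grip (0, 11, 0.55)
(array([ 1.53, -0.66,  1.46]), np.float64(2.85), 'jaw now', np.float64(-56.1), 'tilt', array([-0.001, -0.005, -1.   ]), 'q7', array([ 0.42,  0.88, -0.02,  1.2 ,  0.02,  1.06, -0.59]))
```

Emit:
{"fn": "servo_tool", "kwargs": {"steps": [[0.5, -0.33, 0.7, 1, 0.45], [1, -0.66, 1.46, 2, 0.45], [1.4, -0.66, 1.46, 2.85, 0.45], [1.53, -0.66, 1.46, 2.85, 0.45], [1.53, -0.66, 1.46, 2.85, 0.45], [1.53, -0.66, 1.46, 2.85, 0.45]]}}

```text
clock: 31.5
position: [598.8, -327.3, 320.5]
ee_rot: [0.442, 0.551, -0.442, 0.552]
contact_force: [0.1, 0.4, -0.4]
opening: 0.451
```

```bash
python3 - <<'E'
from h import *
print(togo([596.3,-337.6,208],-78.9))
E
```

```text
(array([ 3.75, -0.16,  0.31]), np.float64(0.18), 'jaw now', np.float64(-77.4), 'tilt', array([ 0.001, -0.   , -1.   ]), 'q7', array([ 0.43,  0.98,  0.07,  1.13, -0.07,  1.03, -0.85]))
```

Emit:
{"fn": "servo_tool", "kwargs": {"steps": [[0, -0.16, 0.31, 0.18, 0.45], [0, -0.16, 0.31, 0.18, 0.45], [1.3, -0.16, 0.31, 0.18, 0.45], [2.6, -0.16, 0.31, 0.18, 0.45], [3, -0.16, 0.31, 0.18, 0.45], [3, -0.16, 0.31, 0.18, 0.45]]}}

```text
clock: 32.1
position: [595.6, -337.9, 228.7]
ee_rot: [0.45, 0.546, -0.45, 0.545]
contact_force: [-0.2, 0.6, 0.7]
opening: 0.452
```

```bash
python3 - <<'E'
from h import *
print(togo([596.3,-337.6,208],-78.9))
E
```

```text
(array([ 0.69,  0.03, -0.01]), np.float64(-0.02), 'jaw now', np.float64(-79.1), 'tilt', array([-0.002,  0.001, -1.   ]), 'q7', array([ 0.44,  1.1 ,  0.07,  1.18, -0.08,  0.87, -0.86]))
```

Emit:
{"fn": "servo_tool", "kwargs": {"steps": [[0.69, 0, 0, 0, 0.45], [0.69, 0, 0, 0, 0.45], [0.69, 0, 0, 0, 0], [0.69, 0, 0, 0, 0], [0.69, 0, 0, 0, 0], [0.69, 0, 0, 0, 0], [0.69, 0, 0, 0, 0]]}}

```text
clock: 32.8
position: [596.2, -338.1, 210.6]
ee_rot: [0.45, 0.545, -0.45, 0.546]
contact_force: [-1.7, 1.8, 8.0]
opening: 0.083
```

Emit:
{"fn": "servo_tool", "kwargs": {"steps": [[-0.6, 0, 0, 0, 0], [-1.2, 0, 0, 0, 0], [-2.4, 0, 0, 0, 0], [-3.6, 0, 0, 0, 0], [-4.8, 0, 0, 0, 0], [-5.8, 0, 0, 0, 0], [-5.8, 0, 0, 0, 0]]}}

```text
clock: 33.5
position: [595.9, -338.0, 388.9]
ee_rot: [0.45, 0.543, -0.45, 0.548]
contact_force: [-0.0, -0.3, -1.0]
opening: 0.082
```

Emit:
{"fn": "servo_tool", "kwargs": {"steps": [[0, -0.3, -1.4, -1, 0], [0, -0.6, -2.9, -2, 0], [0, -1, -4.4, -3, 0], [0, -1.3, -5.9, -4, 0], [0, -1.7, -7.4, -5, 0], [0, -2, -8.9, -6, 0], [0, -2.4, -10.4, -7, 0], [0, -2.67, -11.66, -8, 0]]}}

```text
clock: 34.3
position: [449.5, -7.8, 383.7]
ee_rot: [0.09, 0.701, -0.091, 0.702]
contact_force: [1.3, 0.2, -0.0]
opening: 0.083
```

Emit:
{"fn": "servo_tool", "kwargs": {"steps": [[0, 0, 0, -0.5, 0], [0, 0, 0, -0.5, 0], [0, 0, 0, -0.5, 0]]}}

```text
clock: 34.6
position: [451.1, -10.1, 383.1]
ee_rot: [0.069, 0.704, -0.07, 0.704]
contact_force: [-0.5, 0.1, -0.5]
opening: 0.084
```

```bash
python3 goto.py 504.3 -20 -10.75 -55 0 275; python3 trk.py
```

```text
[450.3  -9.7 275. ] (array([ 3.6 ,  0.01, -0.03]), np.float64(-0.07), 'jaw now', np.float64(-11.3), 'tilt', array([ 0.   , -0.001, -1.   ]), 'q7', array([ 0.08,  0.57, -0.21,  1.94,  0.19,  0.65, -0.45])) 0.08377134634462559 34.6
grey lip (-1, 25, 0.88) grey grip (0, -22, 0.73) green corner (1, -22, 0.9) yel grip (0, 11, 0.55)
```

Emit:
{"fn": "servo_tool", "kwargs": {"steps": [[1.2, 0, -0.03, 0, 0], [2.4, 0, -0.03, 0, 0], [3.2, 0, -0.03, 0, 0], [3.5, 0, -0.03, 0, 0], [3.54, 0, -0.03, 0, 0], [3.54, 0, -0.03, 0, 0.28], [3.54, 0, -0.03, 0, 0.28], [3.54, 0, -0.03, 0, 0.28]]}}

```text
clock: 35.45
position: [450.2, -9.5, 277.4]
ee_rot: [0.068, 0.703, -0.068, 0.704]
contact_force: [-0.1, -1.4, 0.3]
opening: 0.279
```

Emit:
{"fn": "servo_tool", "kwargs": {"steps": [[-1.2, 0, 0, 0, 0.28], [-2.4, 0, 0, 0, 0.28], [-3.6, 0, 0, 0, 0.28], [-3.6, 1, 0.3, 0, 0.6], [-3.6, 2.5, 0.8, -1, 0.6], [-3.6, 4, 1.2, -2, 0.6], [-3.6, 5.5, 1.6, -3, 0.6], [-3.6, 7, 2, -4, 0.6]]}}

```text
clock: 36.25
position: [549.7, 186.8, 385.3]
ee_rot: [-0.13, 0.695, 0.13, 0.695]
contact_force: [-0.2, -0.1, 0.9]
opening: 0.597
```

```bash
python3 - <<'E'
from trk import *
a=check(); t=imaging.camera("top"); cv2.imwrite("pics/top9.png",t)
b=np.hstack([cv2.resize(a[105:245,165:305],(395,395),interpolation=cv2.INTER_CUBIC),cv2.resize(t[150:265,215:330],(395,395),interpolation=cv2.INTER_CUBIC)]); cv2.imwrite("pics/c9.png",b)
print(proj("side",[[550.4,308.6,70]]),togo([550.4,308.6,300],81.3))
E
```

```text
grey lip (-1, 25, 0.88) grey grip (0, -22, 0.56) green corner (1, -22, 0.9) yel grip (0, 11, 0.55)
[[240.09441169 131.97187961]] (array([2.83, 3.66, 1.46]), np.float64(-7.48), 'jaw now', np.float64(21.5), 'tilt', array([-0.   ,  0.003, -1.   ]), 'q7', array([-0.21,  0.76, -0.37,  1.48,  0.3 ,  0.96, -0.28]))
```

View pics/c9.png

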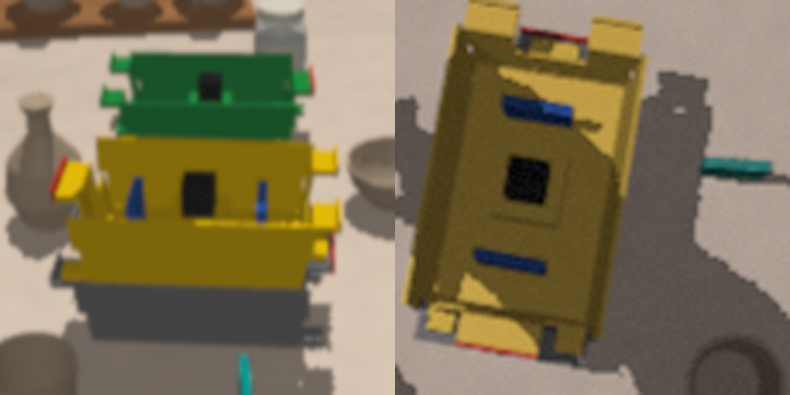

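Both blues stand in yellow: top part (538,108) and (510,262), side part (135,200) and (262,200). Green's grip at (210,78), i.e. pixel (239.4,132.6), matches the prediction, so it's unmoved. I'm fitting yellow's resting pose as the target for green.

```bash
python3 - <<'E'
from fit import *
uv=(np.array([(455,345),(540,357),(467,4),(643,22),(527,180),(404,303),(600,340),(457,28),(645,57)])-[395,0])*115/395+[215,150]
P=[(118.5,-28,72),(118.5,28,72),(-120,-62,66),(-120,62,66),(0,0,70),(98,-68.5,70),(98,68.5,70),(-98,-68.5,70),(-98,68.5,70)]
v,r=fit("top",uv,P,[504,-20,np.radians(169)],66);print(v[:2],np.degrees(v[2]),r.tolist())
E
```

```text
[503.10023799 -21.1898968 ] 169.70029524326387 [[0.3, 0.1], [-0.5, 0.6], [0.3, -1.5], [-0.1, 1.1], [-0.1, -0.2], [-0.4, 0.7], [0.9, -0.5], [-1.2, -0.5], [0.7, -0.1]]
```

Emit:
{"fn": "servo_tool", "kwargs": {"steps": [[0.4, 1, 0.4, -1, 0.6], [0.8, 2, 0.8, -2, 0.6], [1.2, 3, 1.2, -3, 0.6], [1.6, 3.66, 1.46, -4, 0.6], [2, 3.66, 1.46, -5, 0.6], [2.4, 3.66, 1.46, -6, 0.6], [2.4, 3.66, 1.46, -7, 0.6], [2.4, 3.66, 1.46, -7.48, 0.6]]}}

```text
clock: 37.15
position: [551.0, 302.9, 312.6]
ee_rot: [-0.459, 0.538, 0.459, 0.537]
contact_force: [-0.4, 0.7, 0.7]
opening: 0.599
```

```bash
python3 - <<'E'
from trk import *
print(togo([550.4,308.8,217],81.3)); cv2.imwrite("pics/last_side.png",imaging.camera("side"))
E
```

```text
(array([3.19, 0.05, 0.19]), np.float64(-0.03), 'jaw now', np.float64(81.0), 'tilt', array([-0.001, -0.001, -1.   ]), 'q7', array([-0.29,  0.95, -0.6 ,  1.37,  0.58,  1.  ,  0.41]))
```

Emit:
{"fn": "servo_tool", "kwargs": {"steps": [[0, 0.05, 0.19, -0.03, 0.6], [0, 0.05, 0.19, -0.03, 0.6], [1.4, 0.05, 0.19, -0.03, 0.6], [2.4, 0.05, 0.19, -0.03, 0.6], [3, 0.05, 0.19, -0.03, 0.6], [3.19, 0.05, 0.19, -0.03, 0.6], [3.19, 0.05, 0.19, -0.03, 0.6], [3.19, 0.05, 0.19, -0.03, 0.6]], "newtons": 100}}

```text
clock: 38.0
position: [550.6, 309.5, 217.9]
ee_rot: [-0.459, 0.538, 0.459, 0.538]
contact_force: [0.3, 0.2, 0.5]
opening: 0.602
```

Emit:
{"fn": "servo_tool", "kwargs": {"steps": [[0, 0, 0, 0, 0.1], [0, 0, 0, 0, 0.1], [0, 0, 0, 0, 0.1], [0, 0, 0, 0, 0.1], [0, 0, 0, 0, 0.1], [0, 0, 0, 0, 0.1]]}}

```text
clock: 38.6
position: [550.6, 309.3, 218.0]
ee_rot: [-0.459, 0.537, 0.459, 0.538]
contact_force: [-2.1, -2.2, 11.5]
opening: 0.309
```

Emit:
{"fn": "servo_tool", "kwargs": {"steps": [[-0.6, 0, 0, 0, 0.1], [-1.5, 0, 0, 0, 0.1], [-2.5, 0, 0, 0, 0.1], [-3.5, 0, 0, 0, 0.1], [-4.5, 0, 0, 0, 0.1], [-5.5, 0, 0, 0, 0.1], [-6.4, 0, 0, 0, 0.1], [-6.4, 0, 0, 0, 0.1]]}}

```text
clock: 39.4
position: [550.4, 309.5, 412.4]
ee_rot: [-0.459, 0.536, 0.459, 0.539]
contact_force: [0.0, 0.6, -3.3]
opening: 0.31
```

```bash
python3 - <<'E'
from h import *
print(togo([503.8,-20.5,400],79.4),bot.observe()["opening"])
E
```

```text
(array([  0.38,  -0.19, -11.11]), np.float64(0.2), 'jaw now', np.float64(81.0), 'tilt', array([ 0.004,  0.003, -1.   ]), 'q7', array([-0.29,  0.85, -0.64,  1.23,  0.5 ,  1.21,  0.47])) 0.31003689127258954
```

Emit:
{"fn": "servo_tool", "kwargs": {"steps": [[0, 0, -1, 0.2, 0.1], [0, 0, -2.3, 0.2, 0.1], [0, 0, -3.7, 0.2, 0.1], [0, 0, -5.1, 0.2, 0.1], [0, -0.05, -6.5, 0.2, 0.1], [0, -0.1, -8, 0.2, 0.1], [0, -0.15, -9.5, 0.2, 0.1], [0, -0.19, -11.11, 0.2, 0.1]]}}

```text
clock: 40.2
position: [503.3, -22.4, 408.6]
ee_rot: [-0.452, 0.544, 0.452, 0.544]
contact_force: [1.6, -0.4, -3.1]
opening: 0.307
```

Emit:
{"fn": "servo_tool", "kwargs": {"steps": [[0, 0, 0, 0, 0.1], [0, 0, 0, 0, 0.1], [0, 0, 0, 0, 0.1]]}}

```text
clock: 40.5
position: [504.0, -19.9, 408.7]
ee_rot: [-0.452, 0.544, 0.452, 0.544]
contact_force: [0.1, 0.5, -2.7]
opening: 0.309
```

```bash
python3 - <<'E'
from trk import *
print(togo([503.8,-20.5,350],79.4),bot.observe()["opening"]); a=check(); crop(a,165,60,305,225,3.6,"pics/s10.png")
E
```

```text
(array([ 1.96,  0.  , -0.02]), np.float64(0.01), 'jaw now', np.float64(79.5), 'tilt', array([-0.001,  0.   , -1.   ]), 'q7', array([ 0.36,  0.67, -0.71,  1.72,  0.52,  0.95,  0.84])) 0.30890195253729047
grey lip (-1, 25, 0.88) grey grip (0, -22, 0.58) green corner (6, 0, 0.86) yel grip (-2, -30, 0.37)
```

View pics/s10.png

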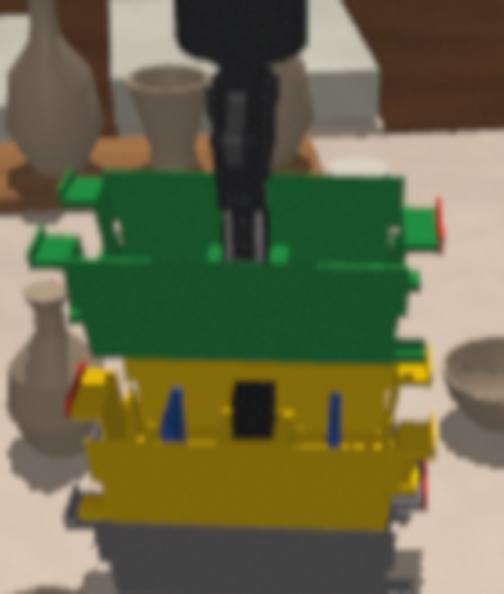

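Green is held level over yellow with its red end (438,225) to the right, over yellow's plain end. The blues at (175,415) and (335,420) are upright. Lowering.

Emit:
{"fn": "servo_tool", "kwargs": {"steps": [[0.5, 0, -0.01, 0, 0.1], [1, 0, -0.01, 0, 0.1], [1.4, 0, -0.01, 0, 0.1], [1.7, 0, -0.01, 0, 0.1], [1.85, 0, -0.01, 0, 0.1], [1.9, 0, -0.01, 0, 0.1], [1.9, 0, -0.01, 0, 0.1]]}}

```text
clock: 41.25
position: [503.9, -21.0, 352.0]
ee_rot: [-0.452, 0.544, 0.452, 0.544]
contact_force: [0.1, -0.2, -2.8]
opening: 0.313
```

Emit:
{"fn": "servo_tool", "kwargs": {"steps": [[0.04, 0, 0, 0, 0.1], [0.04, 0, 0, 0, 0.1], [0.04, 0, 0, 0, 0.1]]}}

```text
clock: 41.55
position: [503.9, -21.2, 350.8]
ee_rot: [-0.452, 0.544, 0.452, 0.544]
contact_force: [-0.4, -0.0, -2.7]
opening: 0.307
```

Emit:
{"fn": "servo_tool", "kwargs": {"steps": [[0.03, 0, 0, 0, 0.1], [0.03, 0, 0, 0, 0.1], [0.03, 0, 0, 0, 0.1]]}}

```text
clock: 41.85
position: [503.9, -21.1, 350.1]
ee_rot: [-0.452, 0.544, 0.452, 0.544]
contact_force: [-1.6, -1.1, 4.9]
opening: 0.309
```

Contact came at 350.1, and 350 was expected. Release and lift.

Emit:
{"fn": "servo_tool", "kwargs": {"steps": [[0, 0, 0, 0, 0.5], [0, 0, 0, 0, 0.6], [0, 0, 0, 0, 0.6], [0, 0, 0, 0, 0.6], [-0.8, 0, 0, 0, 0.6], [-1.8, 0, 0, 0, 0.6], [-2.8, 0, 0, 0, 0.6], [-3.5, 0, 0, 0, 0.6]], "newtons": 40}}

```text
clock: 42.65
position: [503.8, -21.0, 456.5]
ee_rot: [-0.452, 0.544, 0.452, 0.544]
contact_force: [-0.3, 0.7, -0.2]
opening: 0.601
```

Emit:
{"fn": "servo_tool", "kwargs": {"steps": [[0, 0, 1, 0, 0.6], [0, 0, 2.4, 0, 0.6], [0, 0, 3.8, 0, 0.6], [0, 0, 5.2, 0, 0.6], [0, 0, 6.6, 0, 0.6], [0, 0, 8, 0, 0.6], [0, 0, 8, 0, 0.6], [0, 0, 8, 0, 0.6]]}}

```text
clock: 43.45
position: [547.9, 215.5, 454.3]
ee_rot: [-0.452, 0.544, 0.452, 0.543]
contact_force: [0.3, -0.2, 0.4]
opening: 0.602
```

```bash
python3 - <<'E'
from trk import *
a=imaging.camera("side"); t=imaging.camera("top")
b=np.hstack([cv2.resize(a[90:240,155:305],(400,400),interpolation=cv2.INTER_CUBIC),cv2.resize(t[110:270,200:360],(400,400),interpolation=cv2.INTER_CUBIC)]); cv2.imwrite("pics/c11.png",b)
s=bot.observe();print(s["position"],s["contact_force"])
E
```

```text
[548.18050072 213.95729299 454.60265121] [ 0.14233408 -1.83303727 -0.53371267]
```

View pics/c11.png

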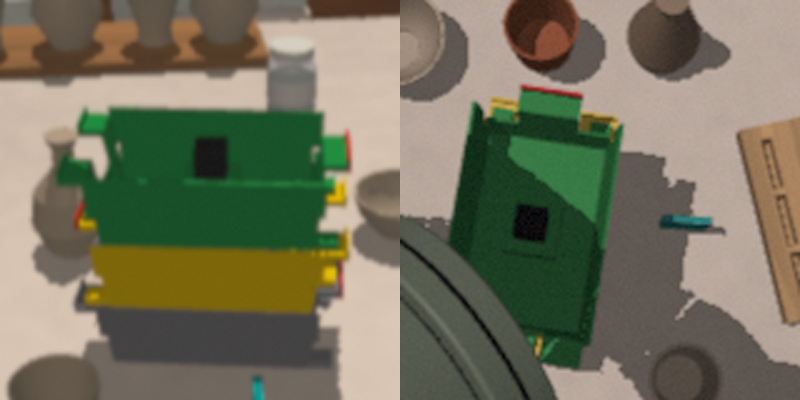

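The stack of three stands level: green's red lip is at (552,93) in the top part and (347,150) in the side part, and the pots are upright. One numeric check of green's grip before handing in.

```bash
python3 - <<'E'
from fit import *
print(world("top",[(252.4,198.8)],202), world("side",[(155+211*.375,90+141*.375)],202))
uv=(np.array([(521,90),(582,98),(472,103),(622,126),(531,222)])-[400,0])*.4+[200,110]
P=[(118.5,28,72),(118.5,-28,72),(98,68.5,70),(98,-68.5,70),(0,0,70)]
v,r=fit("top",uv,P,[504,-20,-.18],132);print(v[:2],np.degrees(v[2]),r.tolist())
E
```

```text
[[501.79274401 -22.11113095 202.        ]] [[502.18250007 -18.81346755 202.        ]]
[500.81634503 -21.41263026] -9.85522735987261 [[-0.4, -0.8], [0.1, -0.4], [-0.1, 0.4], [0.8, 0.2], [-0.3, 0.4]]
```

Green is within about 3 mm of yellow and grey and aligned to within about 1°, with the contact height as expected. Handing in.

```bash
python3 -c "
from plant import bot
print(bot.sign_off())"
```

```text
the job is handed in; nothing more can be done
None
```

The job is handed in at about 43.6 s on the robot clock. `sign_off` gives no verdict, so success rests on my own checks.

- **Tiles:** all three white tiles were put upright in the grey bin and both blue tiles upright in the yellow bin. Pictures taken after each bin was filled showed them standing inside.
- **Yellow on grey:** turned half a turn, red end over plain end. It touched down at the height expected for resting on the ledges, and the picture after release showed it level.
- **Green on yellow:** red end over yellow's plain end, touching down at the expected height. The final pictures show the stack of three level and the pots in view standing. The fits put green within about 3 mm and 1° of yellow and grey, inside the 10 mm and 12 mm limits.

**What went wrong or disagreed:**
- After the first white tile I took the return move in the wrong axes and the arm went out to x = 735 mm, near the cone vase. No contact force showed, and the vase stands in the last picture.
- Pressing the yellow bin down to check the contact reached about 41 N at the wrist for a moment. That is well under the 120 N wrist limit. The 40 N limit is for the arm or gripper body pressing on something; here only the fingers held the bin's grip block.
- The two cameras disagreed by 2 to 3 mm across. My red-lip finder found nothing, so I replaced it with image-patch tracking. For the grey bin and the nested pair that stopped being reliable once the yellow bin was moved over grey, so I checked in the pictures instead.

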